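Lean a coupon in the tacking stand and hold it with the ratchet clamp

ROBOT

A 6-joint arm with a two-finger parallel gripper is mounted at the origin on the work surface; the furniture and walls round the work are solid. World frame = base frame: x ahead of the robot, y to its left, z up, the work surface at z = 0. Lengths are in m, angles in rad, forces in N, time in s.
With the tool pointing down it reaches from about 0.35 to 0.775 m from the base axis. Payload 7.3 kg.
Tool frame: the origin (TCP) lies between the finger pads; the fingertips stand robot.tcp_to_tips ahead of it and the grasp point (between the pads) lies 2 mm behind it (robot.tcp_to_tips is the distance from the TCP to the fingertips, in m); y points along the fingers, x is the direction in which the jaws open and shut, and the axes are right-handed (so a half turn about y gives the same grasp; the last joint's range is limited). The gripper opens to 92 mm and grips with 3 to 60 N. Pads are 19 mm wide; open, the fingers measure 130 mm over their backs; the gripper's body (75 mm by 190 mm) begins 47 mm behind the grasp point.
Start: joints at [-1.372, 0.342, 1.524, -0, 1.275, -0.146], TCP at [0.177, -0.494, 0.244] pointing down, gripper open.
Joint ranges: [-2.53, 2.53], [-0.77, 2.02], [0.04, 2.7], [-1, 4.14], [0.28, 2.66], [-3.11, 3.11]. Speed limits (rad/s): [2.57, 2.57, 3.14, 3.14, 3.14, 3.14].

INTERFACE

Orientations are given as [roll, pitch, yaw] about the fixed x, y, z axes, in that order (R = Rz(yaw) Ry(pitch) Rx(roll)).
In Python, from cell import status, read_camera, get_calibration, robot gives the robot as it stands.
- The arm moves only by the shell command python3 -m creep 'ROWS' [FORCE]. ROWS is JSON, a list of rows, each an object of numbers: "dx", "dy", "dz": the shift along the tool's x, y, z in m; "rx", "ry", "rz": the turn, a rotation vector about the tool's x, y, z in rad; "gripper": the opening, from 0 (shut) to 1 (fully open). A call has 1 to 20 rows; each row is the pose to reach, as a shift and turn from the pose commanded when the call began, along the tool's axes at that moment; what a row does not reach only later rows make up. A row lasts 1/8 s, in which the tool goes at most 62.5 mm and 10.7 degrees, less where a joint would pass 70% of its speed; a pose out of reach is approached as far as the arm can. A call with a gripper value outside its range is refused whole. The fingers move at their own pace and stop on an object; FORCE is the grip in N (left out, the last holds). Time passes only in rows, so rows that repeat a pose let the fingers close. It gives the time, the measured TCP pose, the force and the opening at its end, in the units of the state.
- status.observe(): the state, without advancing time (a new reading comes with each control period).
- read_camera(name): name is "scene" or "top" or "wrist"; returns (picture, depth): 480x640x3 uint8, red, green, blue; 480x640 float32, m along the optical axis (not along the pixel's ray), 0 where there is no reading.
- get_calibration(name): a dict with "fx", "fy", "cx", "cy" (pixels), "xyz" and "rotation" of the camera in the world; the wrist camera has in their place "mount" (4x4, takes a point from camera to tool coordinates, whose origin is the TCP and whose axes are the tool frame's). Camera axes: x right, y down, z forward; pixel columns grow to the right and rows downward; lengths in m; the calibration is good to about 2 mm. A picture is of the moment at which its call begins: read the wrist's pose just before it. get_calibration takes no time and is no camera call.
- robot.hand_in(): hands the job in, once; it reports no verdict.
The state is a dict: "time": time; "qpos": joint angles; "qvel": joint speeds; "joint_efforts": joint torques, N m; "tool_pos": TCP position; "tool_rot": TCP orientation; "contact_force": force on the tool from outside, world axes, zero at the start; "torque": the same for the moment, N m; "opening": finger opening in m.
Only numpy, scipy, OpenCV 4.12 (cv2) and the standard library are available. Lean on these libraries where they do the work, as an engineer would, in place of code of your own. Each camera call takes 0.05 s, during which the arm holds its last target.

TASK

Take the larger steel coupon out of the rack, stand it on its short edge in front of the stand's leaning rest, let it lean back on the white tile and let go of it. Then pump the orange trigger of the push clamp until the pad meets the coupon, without pushing the pad itself by hand, and squeeze on gently until the pad's red spring stem has gone in by about half (5 mm), because the ceramic tile cracks under more pressure. Finish while still holding the trigger squeezed so that the coupon stays pinned for tack welding; leave the other coupon standing.

Things in the scene. Friction and masses are not known exactly. Their poses are not given: they have to be found in the camera images.
- coupon: larger steel weld test coupon: flat plate 60 mm wide (its x), 120 long (its y), 8 thick (its z; a low bead across the middle of one face adds 2), 0.45 kg. Origin: centre of its underside face; the plate fills 0 to 8 mm along its +z. Starts on its short edge in one slot of the rack, its y vertical. Either end may be up, either face may go on the tile.
- small_coupon: smaller coupon, 50 x 100 x 10 mm, standing in the rack's other slot (its long y axis vertical, origin in the middle of one face, plate along its +z). Leave it standing.
- rack: fixed low rack, base 90 x 150 mm, with two upright slots at y = -40 and +40 mm of its frame. Slots are 13 mm wide in y, walls reach 32 mm above the table, slot floor 6 mm above it. The coupons' faces look along the rack's y. Origin: centre of the underside; z up.
- stand: fixed tacking stand on a box-section pedestal, top plate 80 mm above the table, with the leaning rest at its -y end and the push clamp at +y. Origin on the table under the clamp, z up. The clamp pushes along the stand's -y. Its fixed upright black handle is 24 mm wide in x, spans y = 66 to 82 mm and reaches 234 mm above the table; the blue cheeks below reach 166 mm.
- backing (a point): the leaning rest, faced with a white ceramic tile 50 mm wide, 52 high, tilted 20 degrees back from vertical. Origin: middle of the foot of the tile's face, on the top plate (80 mm above the table); y up the face, z out of it towards the clamp, x level. The flat for the coupon's foot is 20 mm wide from the tile's foot to a lip 6 mm high. Home, the coupon's face lies on the tile.
- shoe: round steel pad of the clamp, 26 mm across, 5 thick, pre-tilted to lie flat on the leaning coupon about 32 mm up the tile. Origin: centre of its pressing face, 110 mm above the table; its z points back from the face, towards the clamp. At the start it is 22 to 42 mm short of the leaning coupon.
- roller: orange finger roll near the top of the clamp's trigger: level, 16 mm across, 34 mm long (along the stand's x), free to spin. Origin: its centre. It is on the side of the handle that faces the rest. The trigger's pivot, 52 mm from the roll's centre, lies at x = 0, y = 44 mm, z = 158 mm of the stand's frame.
- trigger (a joint): trigger angle, 0 let go to 0.385 squeezed. The roll's centre moves along the stand's y from 34 mm (let go) to 54 mm, about 209 mm above the table; roll front to handle back is 56 mm let go, 36 mm squeezed. A spring of 3 to 5 N at the roll returns it. A full stroke drives the bar 8 to 11 mm by a pawl on 3 mm teeth, the first 0 to 3 mm idle. Force at the roll: 0.6 of the bar's plus the spring.
- bar (a joint): travel of the toothed bar towards the rest (stand's -y), 0 to 0.060 m, starts anywhere from 0 to 0.020. The trigger only drives it forward. When the trigger is let go, only a friction brake of about 5 N keeps the bar, so the pressure on the coupon drops.
- plunger (a joint): how far the pad is pushed back into the bar against its spring: 0 free to 0.012 m solid, 4 N per mm. The red stem behind the pad, about 10 mm long when free, vanishes into the bar's end as it is pressed. Well clamped: 2 to 7 mm, best 4 to 5; beyond 8 mm the tile cracks.

How it is judged:
By the outcome, as a careful person would: the job done as asked, in the order asked, and still so for the second after the job is handed in, while the arm keeps its last pose, push and grip.
It also fails if it takes over 72 s, if anything falls off the work surface, if the arm or the gripper's body presses on something with over 40 N, if the wrist force passes 120 N, or if a joint passes its speed limit or range.

## Working session

There is one attempt and no reset: what is moved stays moved. The work goes in short steps, Python scripts to look and compute and a shell command to move; the robot and the scene stay as the last step left them, time stands still between calls to the robot, and variables do not carry over. Pictures are saved under pics/ and viewed, and the job is handed in when it is done.

```bash
ls; mkdir -p pics
python3 - <<'E'
from cell import status, read_camera, get_calibration, robot
import cv2
print(status.observe(), robot.tcp_to_tips)
for n in ["scene","top","wrist"]:
    p,d=read_camera(n); cv2.imwrite(f"pics/{n}0.png",p[:,:,::-1])
    import numpy as np; np.save(f"pics/{n}0.npy",d)
    print(n,get_calibration(n))
E
```

```text
pics
{'time': 0.0, 'qpos': array([-1.37198867e+00,  3.42701678e-01,  1.52500952e+00, -1.85853001e-05,
        1.27536260e+00, -1.45991713e-01]), 'qvel': array([ 0.00066137, -0.00067846, -0.0020947 , -0.00053484, -0.00076165,
       -0.00020884]), 'joint_efforts': array([-1.15851719e-03, -4.31250107e+01, -2.44215757e+01,  7.17088510e-02,
        5.59768989e-02, -1.21648263e-04]), 'tool_pos': array([ 0.17740049, -0.49372779,  0.24305847]), 'tool_rot': array([-1.57059844e+00,  1.46797391e-03, -1.22599139e+00]), 'contact_force': array([0.08917805, 0.21274974, 0.80688243]), 'torque': array([ 0.01878643, -0.06451351, -0.02345944]), 'opening': 0.09178116473756341} 0.017
scene {'fx': 477.8239962800263, 'fy': 477.8239962800263, 'cx': 313.4783952837036, 'cy': 239.1649242195532, 'xyz': array([ 0.62600773, -0.42811428,  0.84807385]), 'rotation': array([-2.5519319 , -0.00598271,  0.18636139])}
top {'fx': 486.6164085517163, 'fy': 486.6164085517163, 'cx': 324.07404024545724, 'cy': 239.87331480925727, 'xyz': array([0.44642044, 0.05938936, 1.07825549]), 'rotation': array([-3.02092082, -0.02487212, -1.55249733])}
wrist {'fx': 393.26433467539744, 'fy': 393.26433467539744, 'cx': 312.6782712807604, 'cy': 234.25946794900776, 'mount': array([[ 9.99999074e-01,  1.27149508e-03,  4.85148526e-04,
        -2.32302720e-04],
       [-1.49955063e-04, -2.51370200e-01,  9.67891006e-01,
        -1.41004666e-01],
       [ 1.35262053e-03, -9.67890183e-01, -2.51369776e-01,
         6.79197069e-02],
       [ 0.00000000e+00,  0.00000000e+00,  0.00000000e+00,
         1.00000000e+00]])}
```

View pics/scene0.png

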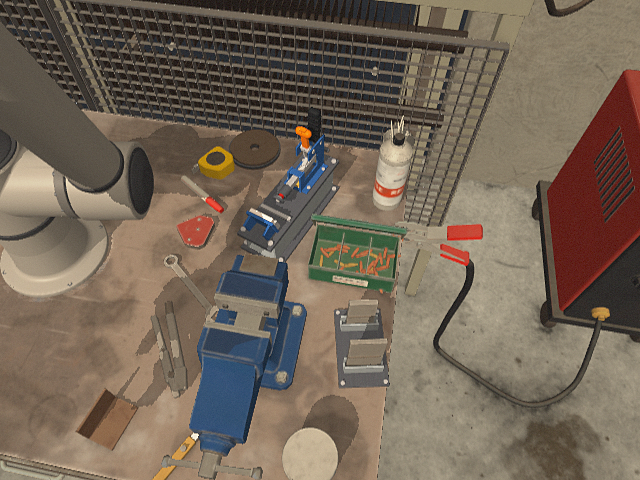

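View pics/top0.png

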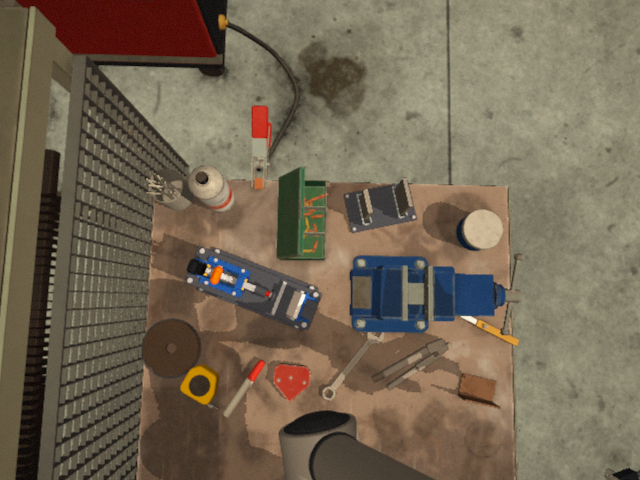

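View pics/wrist0.png

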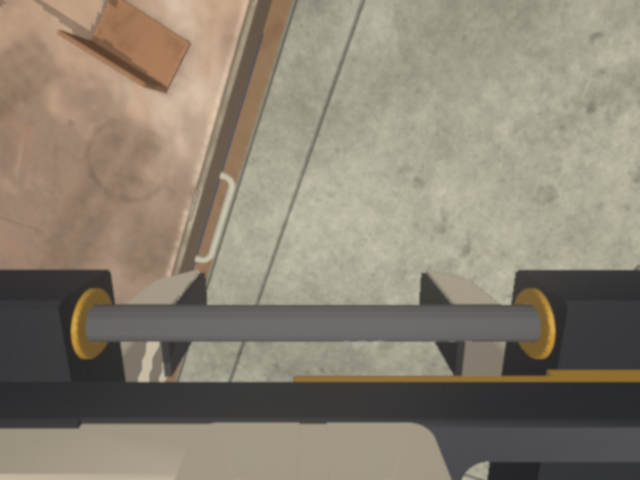

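```bash
cat > h.py <<'E'
import numpy as np, cv2
from scipy.spatial.transform import Rotation as R
from cell import status, read_camera, get_calibration, robot
def cam(n, st=None):
    c=get_calibration(n)
    K=np.array([[c['fx'],0,c['cx']],[0,c['fy'],c['cy']],[0,0,1]])
    if n=='wrist':
        st=st or status.observe()
        T=np.eye(4);T[:3,:3]=R.from_euler('xyz',st['tool_rot']).as_matrix();T[:3,3]=st['tool_pos']
        M=T@c['mount'];return K,M[:3,:3],M[:3,3]
    return K,R.from_euler('xyz',c['rotation']).as_matrix(),np.array(c['xyz'])
def ray(c,u,v):
    K,Rm,t=c; return t,Rm@np.linalg.solve(K,[u,v,1.])
def plane(c,u,v,z):
    t,d=ray(c,u,v); return t+d*(z-t[2])/d[2]
def pt(c,u,v,dep):
    t,d=ray(c,u,v); return t+d*dep
def cloud(c,dep):
    K,Rm,t=c;h,w=dep.shape;u,v=np.meshgrid(np.arange(w),np.arange(h))
    P=np.stack([(u-K[0,2])/K[0,0],(v-K[1,2])/K[1,1],np.ones_like(dep)],-1)*dep[...,None]
    return P@Rm.T+t
def proj(c,p):
    K,Rm,t=c; q=K@(Rm.T@(np.asarray(p)-t)); return q[:2]/q[2]
def snap(n,tag):
    st=status.observe(); p,d=read_camera(n)
    cv2.imwrite(f'pics/{tag}.png',p[:,:,::-1]); np.save(f'pics/{tag}.npy',d)
    return p,d,cam(n,st)
def crop(src,dst,x0,y0,x1,y1,s):
    im=cv2.imread(f'pics/{src}.png')[y0:y1,x0:x1]
    cv2.imwrite(f'pics/{dst}.png',cv2.resize(im,None,fx=s,fy=s,interpolation=cv2.INTER_CUBIC))
E
python3 - <<'E'
from h import *
crop('top0','top0a',170,170,430,340,3)
crop('scene0','scene0a',230,100,400,400,2)
d=np.load('pics/top0.npy');c=cam('top');P=cloud(c,d)
d2=np.load('pics/scene0.npy');c2=cam('scene');P2=cloud(c2,d2)
# coupons: points with z>0.05 around rack
for nm,Q in (('top',P),('scene',P2)):
    m=(abs(Q[...,0]-0.62)<.12)&(abs(Q[...,1]+.06)<.14)&(Q[...,2]>0.04)&(Q[...,2]<.2)
    pts=Q[m]; print(nm,len(pts))
    n,l,s,ce=cv2.connectedComponentsWithStats(m.astype('uint8'))
    for i in range(1,n):
        if s[i,4]>15:
            q=Q[l==i]; print(s[i],q.min(0).round(3),q.max(0).round(3),q.mean(0).round(3))
E
```

```text
top 1450
[303 174  24  85 296] [0.532 0.033 0.04 ] [0.702 0.08  0.151] [0.619 0.057 0.077]
[396 177  17  37 398] [ 0.634 -0.137  0.04 ] [ 0.693 -0.117  0.131] [ 0.662 -0.125  0.097]
[360 189  13  29 243] [ 0.621 -0.06   0.04 ] [ 0.671 -0.04   0.113] [ 0.645 -0.049  0.091]
[350 265  70  10 319] [ 0.5   -0.162  0.064] [ 0.513 -0.015  0.172] [ 0.506 -0.083  0.151]
[423 266  28   9 189] [ 0.501 -0.2    0.074] [ 0.513 -0.157  0.173] [ 0.507 -0.176  0.165]
scene 3166
[321 219  20   5  29] [0.549 0.076 0.142] [0.584 0.08  0.148] [0.565 0.079 0.145]
[342 222  11   4  16] [0.587 0.077 0.141] [0.606 0.08  0.15 ] [0.596 0.079 0.145]
[354 225  13   3  20] [0.609 0.077 0.143] [0.631 0.08  0.148] [0.619 0.079 0.145]
[368 226  11   4  18] [0.635 0.077 0.143] [0.653 0.08  0.149] [0.643 0.079 0.145]
[381 229  14   4  21] [0.658 0.077 0.143] [0.682 0.08  0.15 ] [0.67  0.079 0.145]
[396 231  11   4  17] [0.685 0.076 0.144] [0.703 0.08  0.148] [0.694 0.078 0.146]
[308 246  90  38 487] [0.532 0.031 0.04 ] [0.701 0.08  0.058] [0.616 0.037 0.049]
[ 256  262   33  103 1086] [ 0.5  -0.2   0.04] [ 0.515 -0.015  0.17 ] [ 0.507 -0.114  0.138]
[347 300  31  22 600] [ 0.621 -0.062  0.04 ] [ 0.671 -0.042  0.11 ] [ 0.646 -0.054  0.081]
[347 339  41  25 844] [ 0.633 -0.139  0.04 ] [ 0.693 -0.118  0.128] [ 0.663 -0.131  0.093]
```

View pics/top0a.png

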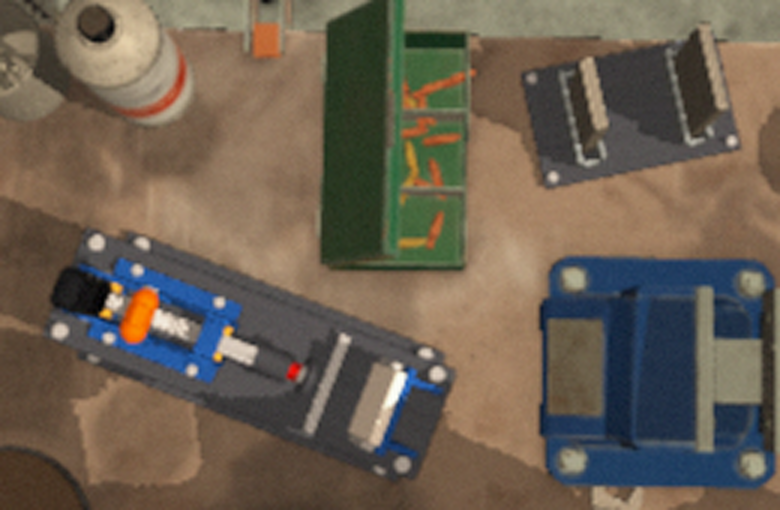

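View pics/scene0a.png

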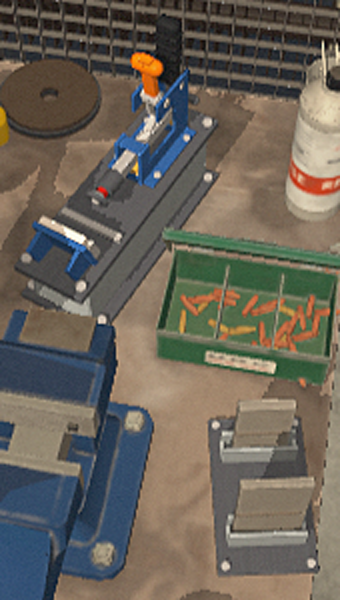

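Run:
```python
from h import *
for n in ('top','scene'):
    im=cv2.cvtColor(cv2.imread(f'pics/{n}0.png'),cv2.COLOR_BGR2HSV);d=np.load(f'pics/{n}0.npy');P=cloud(cam(n),d)
    reg=(P[...,1]>.0)&(P[...,1]<.36)&(P[...,0]>.3)&(P[...,0]<.6)
    org=reg&(im[...,0]>5)&(im[...,0]<20)&(im[...,1]>200)&(im[...,2]>150)&(P[...,2]>.15)
    q=P[org];print(n,'roll',len(q),q.mean(0).round(4),q.min(0).round(4),q.max(0).round(4))
    hd=reg&(P[...,2]>.222)&(P[...,2]<.25)&(im[...,2]<80)
    q=P[hd];print('handle',len(q),q.mean(0).round(4),q.min(0).round(4),q.max(0).round(4))
    pl=(reg&(abs(P[...,2]-.08)<.008)&(im[...,2]<120)).astype('uint8')
    nn,l,s,_=cv2.connectedComponentsWithStats(pl); i=1+s[1:,4].argmax()
    q=P[l==i];r=cv2.minAreaRect((q[:,:2]*1000).astype('float32'));print('plate',len(q),r)
    tl=reg&(P[...,2]>.085)&(P[...,2]<.15)&(im[...,2]>120)&(im[...,1]<90)&(P[...,1]<.2)
    q=P[tl];print('tile',len(q));
    nn,l,s,_=cv2.connectedComponentsWithStats(tl.astype('uint8'))
    for i in range(1,nn):
        if s[i,4]>20:
            q=P[l==i];print(s[i],q.mean(0).round(4),cv2.minAreaRect((q[:,:2]*1000).astype('float32')),q[:,2].min(),q[:,2].max())
    red=reg&((im[...,0]<4)|(im[...,0]>175))&(im[...,1]>150)&(P[...,2]>.095)&(P[...,2]<.13)
    q=P[red];print('red',len(q),q.mean(0).round(4) if len(q) else '')
    # coupon
    for a,b,z in ((.663,-.13,.1),(.646,-.052,.08)):
        m=(abs(P[...,0]-a)<.045)&(abs(P[...,1]-b)<.025)&(P[...,2]>.05)&(P[...,2]<.2)
        q=P[m];print('coup',len(q),cv2.minAreaRect((q[:,:2]*1000).astype('float32')),np.percentile(q[:,2],[1,50,99]))
        qt=q[q[:,2]>q[:,2].max()-.006];print(' top',cv2.minAreaRect((qt[:,:2]*1000).astype('float32')))
```

```text
top roll 139 [0.4853 0.2291 0.2172] [0.471  0.2191 0.1626] [0.4994 0.2637 0.2233]
handle 136 [0.4996 0.2652 0.2327] [0.4887 0.2565 0.2221] [0.5113 0.2767 0.2382]
plate 2724 ((468.50811767578125, 179.66517639160156), (272.38079833984375, 80.13629150390625), 69.99134063720703)
tile 556
[241 278  15  13  86] [0.4699 0.1843 0.1196] ((471.056640625, 182.6132049560547), (24.51886749267578, 20.704788208007812), 72.32328033447266) 0.09752222115585563 0.13149815139954313
[272 281  15  33 114] [0.4495 0.126  0.0879] ((448.8159484863281, 125.9853744506836), (7.3647260665893555, 69.02250671386719), 69.79072570800781) 0.08509072342544166 0.09300166583749703
[287 290  19  30 309] [0.4355 0.0906 0.1155] ((436.1718444824219, 91.27788543701172), (23.48108673095703, 59.369869232177734), 69.40837860107422) 0.08560794126477411 0.133593572406835
red 18 [0.4561 0.1469 0.1175]
coup 371 ((663.5690307617188, -127.24219512939453), (60.71231460571289, 9.2596435546875), 12.122198104858398) [0.05125311 0.10688848 0.12999173]
 top ((663.6729125976562, -127.5673599243164), (60.65228271484375, 8.809471130371094), 1
[... 1139 characters left out ...]
.5377 0.0832 0.146 ] ((538.9754638671875, 84.20081329345703), (10.27920150756836, 18.945505142211914), 87.86381530761719) 0.1427538365879223 0.14942327475760908
red 16 [0.457  0.146  0.1135]
coup 772 ((663.145751953125, -128.71546936035156), (60.166656494140625, 10.330636978149414), 12.129051208496094) [0.0513859  0.10022763 0.12725187]
 top ((663.1014404296875, -128.10498046875), (60.02692413330078, 8.940500259399414), 13.244166374206543)
coup 535 ((646.3978881835938, -51.674739837646484), (50.037113189697266, 12.524596214294434), 10.678784370422363) [0.05068019 0.08873054 0.10724505]
 top ((646.2247314453125, -51.26580810546875), (48.893463134765625, 10.46734619140625), 11.352534294128418)
```

```bash
cat >> h.py <<'E'
def frame(yaw, lean=0.0):
    """jaw axis horizontal heading yaw; tool down; lean>0 turns about tool z"""
    x=np.array([np.cos(yaw),np.sin(yaw),0]); y=np.array([0,0,-1.]); z=np.cross(x,y)
    return np.stack([x,y,z],1)@R.from_rotvec([0,0,lean]).as_matrix()
def delta(p,Rm):
    st=status.observe(); R0=R.from_euler('xyz',st['tool_rot']).as_matrix()
    d=R0.T@(np.asarray(p)-st['tool_pos']); r=R.from_matrix(R0.T@Rm).as_rotvec()
    print('shift',d.round(4),'turn',r.round(4),'deg',np.degrees(np.linalg.norm(r)).round(1))
E
python3 - <<'E'
from h import *
P=cloud(cam('top'),np.load('pics/top0.npy'))
Q=P.reshape(-1,3);Q=Q[(Q[:,2]>.0)&(Q[:,2]<.5)]
print('max z grid, rows x .15...75, cols y -.45...45')
for x in np.arange(.2,.8,.05):
    print(round(x,2),[ (lambda m: round(float(np.percentile(Q[m,2],99.5)),2) if m.sum()>3 else None)((abs(Q[:,0]-x)<.025)&(abs(Q[:,1]-y)<.025)) for y in np.arange(-.4,.46,.05)])
delta([.663,-.128,.25],frame(np.radians(-77.5)))
delta([.663,-.128,.30],frame(np.radians(-77.5)))
E
```

```text
max z grid, rows x .15...75, cols y -.45...45
0.2 [0.33, 0.01, 0.01, 0.01, 0.01, 0.01, 0.01, 0.05, 0.44, 0.38, 0.28, 0.01, 0.02, 0.03, 0.01, 0.01, 0.01, 0.38]
0.25 [0.01, 0.05, 0.05, 0.05, 0.01, 0.02, 0.02, 0.5, 0.48, 0.35, 0.28, 0.02, 0.02, 0.04, 0.04, 0.03, 0.01, 0.39]
0.3 [0.0, 0.01, 0.01, 0.01, 0.02, 0.02, 0.02, 0.02, 0.01, 0.02, 0.02, 0.02, 0.02, 0.04, 0.04, 0.02, 0.02, 0.4]
0.35 [0.01, 0.01, 0.01, 0.02, 0.02, 0.02, 0.01, 0.01, 0.01, 0.01, 0.01, 0.01, 0.01, 0.01, 0.02, 0.02, 0.02, 0.4]
0.4 [0.01, 0.08, 0.12, 0.14, 0.17, 0.17, 0.17, 0.17, 0.15, 0.12, 0.13, 0.09, 0.01, 0.01, 0.02, 0.02, 0.02, 0.4]
0.45 [0.0, 0.11, 0.12, 0.14, 0.17, 0.17, 0.17, 0.17, 0.15, 0.13, 0.13, 0.13, 0.13, 0.22, 0.09, 0.01, 0.01, 0.4]
0.5 [0.0, 0.13, 0.12, 0.14, 0.17, 0.17, 0.17, 0.17, 0.15, 0.01, 0.09, 0.09, 0.22, 0.24, 0.23, 0.01, 0.01, 0.4]
0.55 [0.01, 0.14, 0.07, 0.06, 0.03, 0.03, 0.02, 0.03, 0.01, 0.06, 0.15, 0.08, 0.01, 0.09, 0.12, 0.01, 0.01, 0.4]
0.6 [0.01, 0.07, 0.07, 0.07, 0.01, 0.01, 0.01, 0.11, 0.01, 0.06, 0.16, 0.08, 0.01, 0.01, 0.01, 0.01, 0.01, 0.4]
0.65 [0.01, 0.07, 0.07, 0.07, 0.01, 0.13, 0.13, 0.11, 0.01, 0.06, 0.16, 0.08, 0.01, 0.2, 0.2, 0.14, 0.15, 0.4]
0.7 [0.01, 0.01, 0.01, 0.01, 0.01, 0.13, 0.13, 0.03, 0.01, 0.06, 0.15, 0.08, 0.02, 0.2, 0.18, 0.11, 0.13, 0.4]
0.75 [None, None, None, None, None, None, None, None, None, None, None, 0.02, 0.03, None, None, None, None, 0.4]
0.8 [None, None, None, None, None, None, None, None, None, None, None, 0.04, 0.04, None, None, None, None, 0.4]
shift [-0.1802 -0.0065  0.5807] turn [-1.000e-04  1.266e-01 -1.200e-03] deg 7.3
shift [-0.1802 -0.0565  0.5807] turn [-1.000e-04  1.266e-01 -1.200e-03] deg 7.3
```

```bash
python3 -m creep '[{"dx":-0.18,"dy":-0.05,"dz":0.58,"ry":0.127,"gripper":0.5},{"dx":-0.18,"dy":-0.05,"dz":0.58,"ry":0.127,"gripper":0.5},{"dx":-0.18,"dy":-0.05,"dz":0.58,"ry":0.127,"gripper":0.5},{"dx":-0.18,"dy":-0.05,"dz":0.58,"ry":0.127,"gripper":0.5},{"dx":-0.18,"dy":-0.05,"dz":0.58,"ry":0.127,"gripper":0.5},{"dx":-0.18,"dy":-0.05,"dz":0.58,"ry":0.127,"gripper":0.5},{"dx":-0.18,"dy":-0.05,"dz":0.58,"ry":0.127,"gripper":0.5},{"dx":-0.18,"dy":-0.05,"dz":0.58,"ry":0.127,"gripper":0.5},{"dx":-0.18,"dy":-0.05,"dz":0.58,"ry":0.127,"gripper":0.5},{"dx":-0.18,"dy":-0.05,"dz":0.58,"ry":0.127,"gripper":0.5},{"dx":-0.18,"dy":-0.05,"dz":0.58,"ry":0.127,"gripper":0.5},{"dx":-0.18,"dy":-0.05,"dz":0.58,"ry":0.127,"gripper":0.5},{"dx":-0.18,"dy":-0.05,"dz":0.58,"ry":0.127,"gripper":0.5},{"dx":-0.18,"dy":-0.05,"dz":0.58,"ry":0.127,"gripper":0.5},{"dx":-0.18,"dy":-0.05,"dz":0.58,"ry":0.127,"gripper":0.5}]'
python3 - <<'E'
from h import *
p,d,c=snap('wrist','w1')
print(status.observe()['qpos'])
P=cloud(c,d)
for a,b in ((.663,-.128),(.646,-.051)):
    m=(abs(P[...,0]-a)<.045)&(abs(P[...,1]-b)<.025)&(P[...,2]>.05)&(P[...,2]<.16)
    q=P[m];print(len(q))
    if len(q)>9: 
        qt=q[q[:,2]>np.percentile(q[:,2],97)-.006];print(cv2.minAreaRect((qt[:,:2]*1000).astype('float32')),np.percentile(q[:,2],[50,90,99]))
E
```

```text
[-1.37200880e+00  3.42424607e-01  1.52458272e+00 -3.96297052e-05
  1.27542241e+00 -1.46006838e-01]
0
0invalid input at $[0]: expected keys dx, dy, dz, rx, ry, rz, gripper
```

View pics/w1.png

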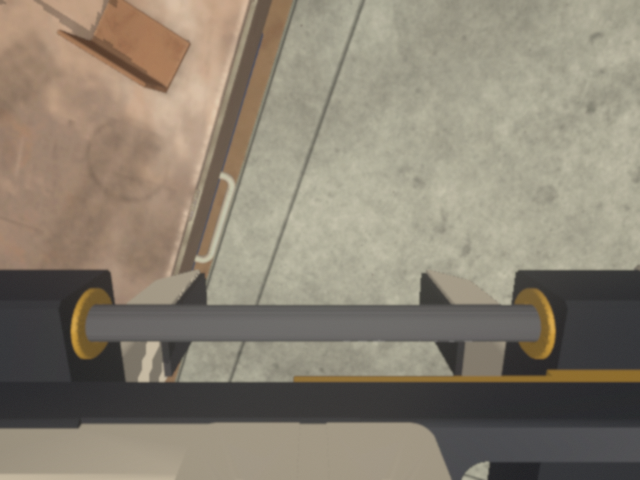

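```bash
python3 -m creep '[{"dx":-0.18,"dy":-0.05,"dz":0.58,"rx":0,"ry":0.127,"rz":0,"gripper":0.5},{"dx":-0.18,"dy":-0.05,"dz":0.58,"rx":0,"ry":0.127,"rz":0,"gripper":0.5},{"dx":-0.18,"dy":-0.05,"dz":0.58,"rx":0,"ry":0.127,"rz":0,"gripper":0.5},{"dx":-0.18,"dy":-0.05,"dz":0.58,"rx":0,"ry":0.127,"rz":0,"gripper":0.5},{"dx":-0.18,"dy":-0.05,"dz":0.58,"rx":0,"ry":0.127,"rz":0,"gripper":0.5},{"dx":-0.18,"dy":-0.05,"dz":0.58,"rx":0,"ry":0.127,"rz":0,"gripper":0.5},{"dx":-0.18,"dy":-0.05,"dz":0.58,"rx":0,"ry":0.127,"rz":0,"gripper":0.5},{"dx":-0.18,"dy":-0.05,"dz":0.58,"rx":0,"ry":0.127,"rz":0,"gripper":0.5},{"dx":-0.18,"dy":-0.05,"dz":0.58,"rx":0,"ry":0.127,"rz":0,"gripper":0.5},{"dx":-0.18,"dy":-0.05,"dz":0.58,"rx":0,"ry":0.127,"rz":0,"gripper":0.5},{"dx":-0.18,"dy":-0.05,"dz":0.58,"rx":0,"ry":0.127,"rz":0,"gripper":0.5},{"dx":-0.18,"dy":-0.05,"dz":0.58,"rx":0,"ry":0.127,"rz":0,"gripper":0.5},{"dx":-0.18,"dy":-0.05,"dz":0.58,"rx":0,"ry":0.127,"rz":0,"gripper":0.5},{"dx":-0.18,"dy":-0.05,"dz":0.58,"rx":0,"ry":0.127,"rz":0,"gripper":0.5},{"dx":-0.18,"dy":-0.05,"dz":0.58,"rx":0,"ry":0.127,"rz":0,"gripper":0.5}]'
python3 - <<'E'
from h import *
p,d,c=snap('wrist','w2')
print(status.observe()['qpos'])
P=cloud(c,d)
for a,b in ((.663,-.128),(.646,-.051)):
    m=(abs(P[...,0]-a)<.045)&(abs(P[...,1]-b)<.025)&(P[...,2]>.05)&(P[...,2]<.16)
    q=P[m];print(len(q))
    if len(q)>9: 
        qt=q[q[:,2]>np.percentile(q[:,2],97)-.006];print(cv2.minAreaRect((qt[:,:2]*1000).astype('float32')),np.percentile(q[:,2],[50,90,99]))
E
```

```text
time: 2.08
tool_pos: [0.6621, -0.1293, 0.2941]
tool_rot: [-1.57, -0.0, -1.354]
contact_force: [-0.2, -0.4, -0.3]
opening: 0.0456
[-3.06070055e-01  6.10513788e-01  9.49893441e-01 -8.58545840e-05
  1.58081685e+00  1.04769002e+00]
882
((662.4100952148438, -125.35850524902344), (59.361732482910156, 7.896537780761719), 12.516845703125) [0.12580861 0.12680889 0.1275262 ]
1445
((645.4205932617188, -48.45370101928711), (49.976806640625, 10.551159858703613), 12.739079475402832) [0.10161926 0.10655116 0.10740866]
```

View pics/w2.png

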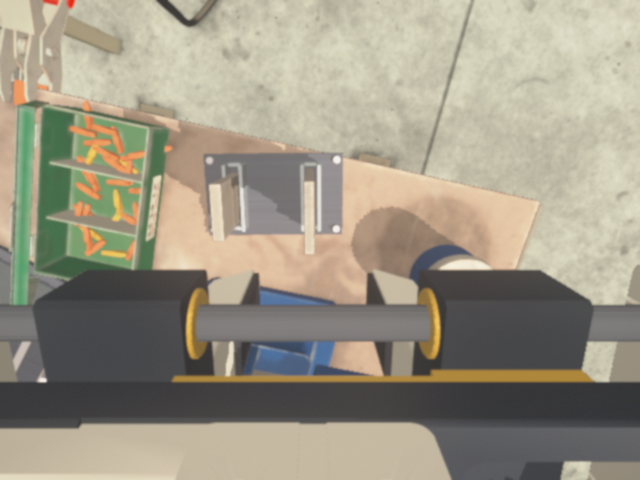

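Run:
```python
from h import *
delta([.6628,-.1265,.111],frame(np.radians(-77.5)))
```

```text
shift [-0.0025  0.183   0.0011] turn [-0.0003 -0.0011  0.0003] deg 0.1
```

```bash
python3 -m creep '[{"dx":-0.0025,"dy":0.06,"dz":0.001,"rx":0,"ry":0,"rz":0,"gripper":0.5},{"dx":-0.0025,"dy":0.11,"dz":0.001,"rx":0,"ry":0,"rz":0,"gripper":0.5},{"dx":-0.0025,"dy":0.14,"dz":0.001,"rx":0,"ry":0,"rz":0,"gripper":0.5},{"dx":-0.0025,"dy":0.165,"dz":0.001,"rx":0,"ry":0,"rz":0,"gripper":0.5},{"dx":-0.0025,"dy":0.183,"dz":0.001,"rx":0,"ry":0,"rz":0,"gripper":0.5},{"dx":-0.0025,"dy":0.183,"dz":0.001,"rx":0,"ry":0,"rz":0,"gripper":0.5},{"dx":-0.0025,"dy":0.183,"dz":0.001,"rx":0,"ry":0,"rz":0,"gripper":0.5}]'
python3 - <<'E'
from h import *
p,d,c=snap('wrist','w3')
p,d,c=snap('scene','s3');crop('s3','s3a',240,230,440,400,4)
E
```

```text
time: 3.0
tool_pos: [0.6636, -0.1262, 0.112]
tool_rot: [-1.569, -0.001, -1.353]
contact_force: [0.4, 0.1, 0.3]
opening: 0.0461
```

View pics/w3.png

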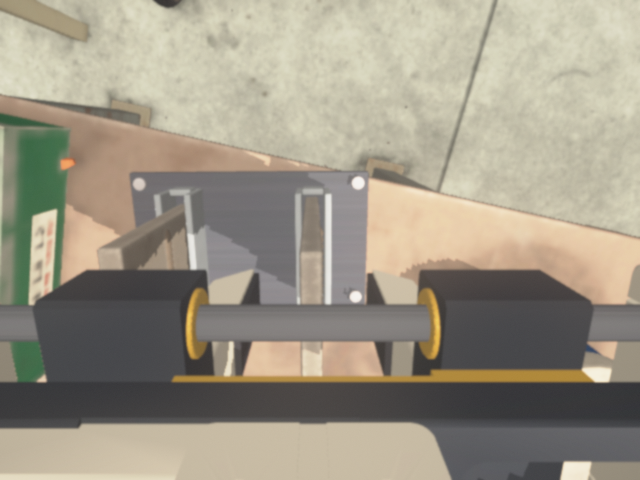

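View pics/s3a.png

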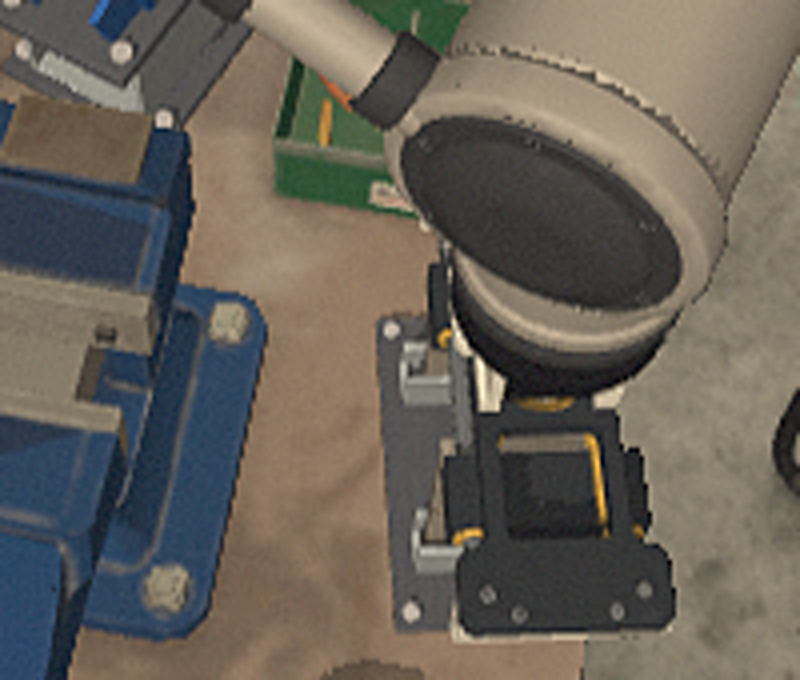

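```bash
python3 -m creep '[{"dx":0,"dy":0,"dz":0,"rx":0,"ry":0,"rz":0,"gripper":0.2},{"dx":0,"dy":0,"dz":0,"rx":0,"ry":0,"rz":0,"gripper":0.0},{"dx":0,"dy":0,"dz":0,"rx":0,"ry":0,"rz":0,"gripper":0.0},{"dx":0,"dy":0,"dz":0,"rx":0,"ry":0,"rz":0,"gripper":0.0},{"dx":0,"dy":0,"dz":0,"rx":0,"ry":0,"rz":0,"gripper":0.0},{"dx":0,"dy":0,"dz":0,"rx":0,"ry":0,"rz":0,"gripper":0.0}]' 40
```

```text
time: 3.85
tool_pos: [0.6629, -0.126, 0.1107]
tool_rot: [-1.571, 0.0, -1.353]
contact_force: [-0.2, 0.5, 0.5]
opening: 0.0077
```

```bash
python3 -m creep '[{"dx":0,"dy":-0.02,"dz":0,"rx":0,"ry":0,"rz":0,"gripper":0.0},{"dx":0,"dy":-0.05,"dz":0,"rx":0,"ry":0,"rz":0,"gripper":0.0},{"dx":0,"dy":-0.1,"dz":0,"rx":0,"ry":0,"rz":0,"gripper":0.0},{"dx":0,"dy":-0.15,"dz":0,"rx":0,"ry":0,"rz":0,"gripper":0.0},{"dx":0,"dy":-0.2,"dz":0,"rx":0,"ry":0,"rz":0,"gripper":0.0},{"dx":0,"dy":-0.21,"dz":0,"rx":0,"ry":0,"rz":0,"gripper":0.0},{"dx":0,"dy":-0.21,"dz":0,"rx":0,"ry":0,"rz":0,"gripper":0.0}]'
python3 - <<'E'
from h import *
p,d,c=snap('scene','s4');crop('s4','s4a',240,130,440,330,4)
# stand measurement w/ refined: candidate origin
yv=np.array([np.cos(np.radians(70)),np.sin(np.radians(70)),0]);xv=np.array([yv[1],-yv[0],0])
O=np.array([.4747,.1945,0])
def W(x,y,z): return O+xv*x+yv*y+np.array([0,0,z])
s,cc=np.sin(np.radians(20)),np.cos(np.radians(20))
yaw=np.radians(-110)
# jaw axis tool x = -(normal) ; up = -s*y + c*z
up=-s*yv+cc*np.array([0,0,1]); n=cc*yv+s*np.array([0,0,1])
Rt=np.stack([-n,-up,np.cross(-n,-up)],1)
foot=W(0,-97,0)*0+W(0,-.097,.08)
for L,lift in ((.105,.10),(.105,.02)):
    p=foot+up*L+n*.004+np.array([0,0,lift])
    print(p.round(4)); delta(p,Rt)
E
```

```text
time: 4.72
tool_pos: [0.6627, -0.126, 0.3193]
tool_rot: [-1.572, 0.001, -1.353]
contact_force: [-0.4, 0.3, -4.1]
opening: 0.0078
[0.4305 0.0731 0.28  ]
shift [-0.2443  0.0391 -0.1832] turn [0.103  0.5603 0.3387] deg 38.0
[0.4305 0.0731 0.2   ]
shift [-0.2441  0.1191 -0.1829] turn [0.103  0.5603 0.3387] deg 38.0
```

View pics/s4a.png

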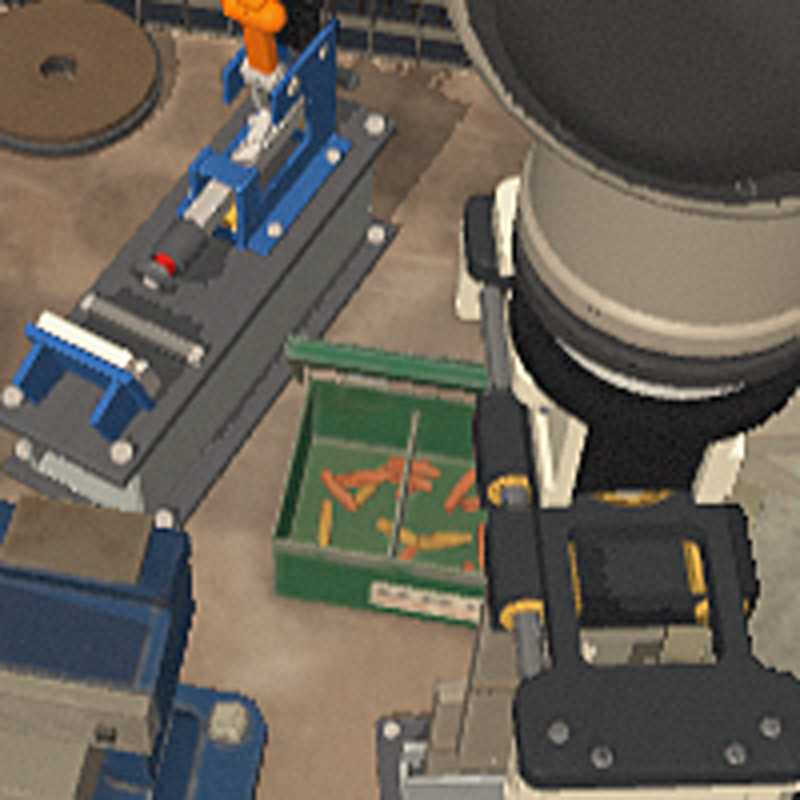

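```bash
python3 -m creep '[{"dx":-0.05,"dy":0.0,"dz":-0.04,"rx":0,"ry":0,"rz":0,"gripper":0.0},{"dx":-0.09,"dy":0.0,"dz":-0.08,"rx":0,"ry":0.1,"rz":0.05,"gripper":0.0},{"dx":-0.13,"dy":0.0,"dz":-0.11,"rx":0.03,"ry":0.2,"rz":0.1,"gripper":0.0},{"dx":-0.17,"dy":0.0,"dz":-0.14,"rx":0.06,"ry":0.3,"rz":0.16,"gripper":0.0},{"dx":-0.21,"dy":0.02,"dz":-0.16,"rx":0.08,"ry":0.4,"rz":0.23,"gripper":0.0},{"dx":-0.23,"dy":0.03,"dz":-0.183,"rx":0.103,"ry":0.5,"rz":0.3,"gripper":0.0},{"dx":-0.244,"dy":0.039,"dz":-0.183,"rx":0.103,"ry":0.56,"rz":0.339,"gripper":0.0},{"dx":-0.244,"dy":0.039,"dz":-0.183,"rx":0.103,"ry":0.56,"rz":0.339,"gripper":0.0},{"dx":-0.244,"dy":0.039,"dz":-0.183,"rx":0.103,"ry":0.56,"rz":0.339,"gripper":0.0},{"dx":-0.244,"dy":0.039,"dz":-0.183,"rx":0.103,"ry":0.56,"rz":0.339,"gripper":0.0}]'
python3 - <<'E'
from h import *
p,d,c=snap('wrist','w5');p,d,c=snap('scene','s5');crop('s5','s5a',200,100,400,300,3)
p,d,c=snap('top','t5');crop('t5','t5a',170,200,370,350,4)
print(status.observe()['qpos'])
E
```

```text
time: 6.02
tool_pos: [0.432, 0.0723, 0.2816]
tool_rot: [-1.566, 0.349, -1.917]
contact_force: [-0.5, 0.0, -3.9]
opening: 0.0076
[-0.25440366  0.08437843  1.80398753  0.36848146  1.23684764  1.54500044]
```

View pics/w5.png

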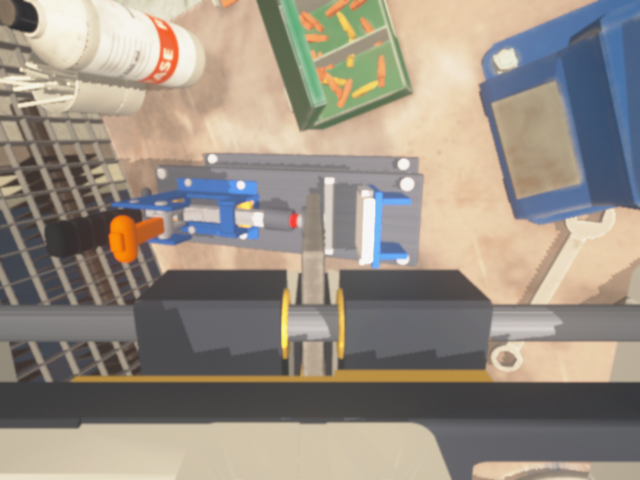

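View pics/s5a.png

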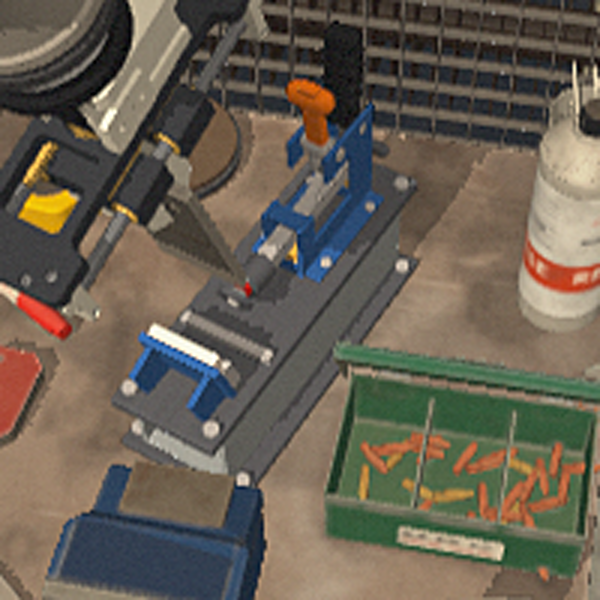

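View pics/t5a.png

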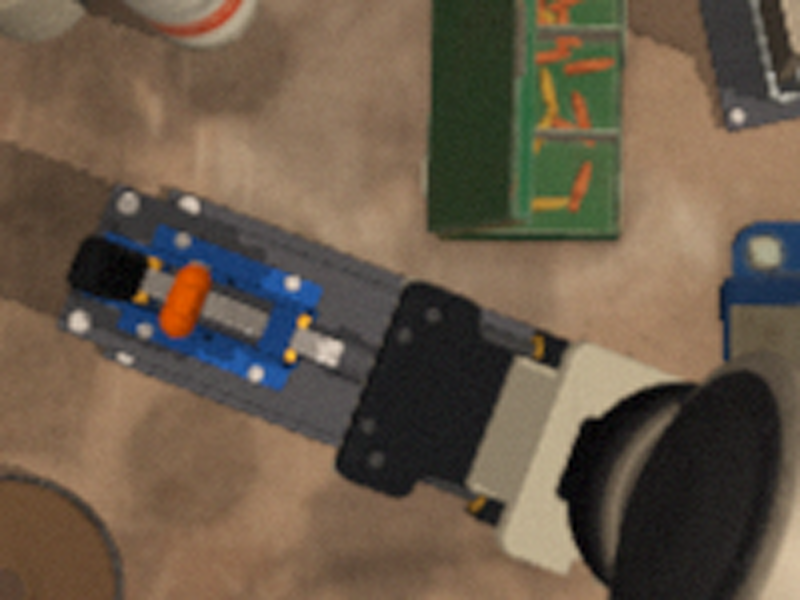

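```bash
cat >> h.py <<'E'
yv=np.array([np.cos(np.radians(70)),np.sin(np.radians(70)),0]);xv=np.array([yv[1],-yv[0],0]);zv=np.array([0,0,1.])
O=np.array([.4747,.1945,0])
S,C=np.sin(np.radians(20)),np.cos(np.radians(20))
up=-S*yv+C*zv; nn=C*yv+S*zv
Rt=np.stack([-nn,-up,np.cross(-nn,-up)],1)
def W(x,y,z): return O+xv*x+yv*y+zv*z
def ST(P):
    Q=P-O; return np.stack([Q@xv,Q@yv,Q@zv],-1)
E
python3 - <<'E'
from h import *
import json
for tag,n in (('w5','wrist'),('scene0','scene'),('top0','top')):
    c=cam(n); P=ST(cloud(c,np.load(f'pics/{tag}.npy'))); im=cv2.cvtColor(cv2.imread(f'pics/{tag}.png'),cv2.COLOR_BGR2HSV)
    print(n)
    t=(abs(P[...,0])<.05)&(P[...,1]>-.13)&(P[...,1]<-.085)&(P[...,2]>.09)&(P[...,2]<.125)&(im[...,1]<70)&(im[...,2]>150)
    if t.sum()>30:
        q=P[t]; r=q.mean(0); u,s,vt=np.linalg.svd(q-r); print('tile',len(q),r.round(4),'normal',vt[2].round(3),'tilt',np.degrees(np.arcsin(abs(vt[2][2]))).round(1),'x ext',np.percentile(q[:,0],[1,99]).round(4),'z',np.percentile(q[:,2],[1,99]).round(4),'foot y', (r[1]+(r[2]-.08)*np.tan(np.radians(20))).round(4))
    pl=(abs(P[...,0])<.035)&(P[...,1]>-.16)&(P[...,1]<.1)&(abs(P[...,2]-.08)<.01)
    print('plate z',np.median(P[pl][:,2]))
    l=(abs(P[...,0])<.04)&(P[...,1]>-.09)&(P[...,1]<-.06)&(P[...,2]>.083)&(P[...,2]<.095)&(im[...,2]>110)
    q=P[l];print('lip',len(q),np.percentile(q,[2,50,98],axis=0).round(4).tolist())
    o=(im[...,0]>5)&(im[...,0]<20)&(im[...,1]>190)&(P[...,2]>.2)&(abs(P[...,0])<.04)
    q=P[o];print('roll',len(q),np.percentile(q,[2,50,98],axis=0).round(4).tolist())
    h=(im[...,2]<80)&(P[...,2]>.225)&(P[...,2]<.245)&(abs(P[...,0])<.03)&(P[...,1]>.05)&(P[...,1]<.1)
    q=P[h];print('handle',len(q),np.percentile(q,[2,50,98],axis=0).round(4).tolist())
E
```

```text
wrist
tile 659 [ 0.0016 -0.1097  0.1121] normal [0.031 0.876 0.482] tilt 28.8 x ext [-0.0327  0.0266] z [0.0907 0.1249] foot y -0.098
plate z 0.08050034044753845
lip 694 [[-0.0365, -0.0761, 0.0837], [-0.0004, -0.0726, 0.0861], [0.0301, -0.0682, 0.0877]]
roll 1094 [[-0.0169, 0.0298, 0.2052], [-0.0013, 0.0328, 0.2146], [0.0123, 0.0407, 0.2207]]
handle 785 [[-0.0136, 0.0693, 0.2254], [-0.0023, 0.0725, 0.232], [0.0081, 0.0814, 0.2349]]
scene
tile 31 [ 0.0075 -0.118   0.122 ] normal [-0.028 -0.664 -0.747] tilt 48.3 x ext [-0.0243  0.0277] z [0.1155 0.125 ] foot y -0.1027
plate z 0.07941699536911523
lip 103 [[-0.0343, -0.0783, 0.0831], [0.0016, -0.0739, 0.085], [0.0327, -0.0702, 0.0881]]
roll 131 [[-0.0152, 0.0276, 0.2049], [0.0017, 0.0314, 0.2137], [0.0152, 0.0393, 0.2201]]
handle 91 [[-0.0108, 0.0679, 0.2253], [0.0012, 0.0727, 0.2311], [0.0102, 0.0831, 0.2343]]
top
tile 129 [-0.0002 -0.1077  0.1092] normal [-0.005  0.927  0.376] tilt 22.1 x ext [-0.0271  0.0268] z [0.0915 0.1247] foot y -0.0971
plate z 0.08201032706831579
lip 129 [[-0.0341, -0.0766, 0.084], [-0.0015, -0.073, 0.0875], [0.032, -0.0695, 0.0917]]
roll 142 [[-0.0164, 0.029, 0.2124], [-0.0019, 0.0353, 0.2175], [0.013, 0.0439, 0.2233]]
handle 126 [[-0.0115, 0.0689, 0.2254], [-0.0009, 0.0753, 0.234], [0.0101, 0.0833, 0.2372]]
```

Run:
```python
from h import *
K,Rm,t=cam('wrist'); st=status.observe()
R0=R.from_euler('xyz',st['tool_rot']).as_matrix()
d=np.load('pics/w5.npy');P=(cloud((K,Rm,t),d)-st['tool_pos'])@R0
m=(abs(P[...,0])<.009)&(P[...,1]>.0)&(P[...,1]<.12)&(abs(P[...,2])<.05)
q=P[m];print(len(q),np.percentile(q,[1,50,99],axis=0).round(4))
for y in (.03,.06,.09,.1):
    k=q[abs(q[:,1]-y)<.006]
    if len(k): print(y,len(k),np.percentile(k,[2,50,98],axis=0).round(4).tolist())
# tile relative
print('current tcp stand',ST(st['tool_pos']).round(4))
for lift in (.012,.004):
    p=W(0,-.097,.08)+up*.105+nn*.008+zv*lift
    delta(p,Rt)
```

```text
1108 [[-0.0087  0.0002  0.0093]
 [-0.0003  0.0177  0.0293]
 [ 0.0086  0.1006  0.0302]]
0.03 107 [[-0.0043, 0.0242, 0.0287], [-0.0003, 0.0293, 0.0295], [0.0032, 0.0355, 0.0299]]
0.06 65 [[-0.0044, 0.0548, 0.0289], [-0.0008, 0.0594, 0.0297], [0.0033, 0.0652, 0.03]]
0.09 49 [[-0.0044, 0.0844, 0.0292], [-0.0003, 0.089, 0.0301], [0.0033, 0.0955, 0.0303]]
0.1 38 [[-0.004, 0.0945, 0.0295], [-0.0003, 0.0989, 0.0302], [0.0034, 0.1034, 0.0304]]
current tcp stand [ 0.0014 -0.1293  0.2817]
shift [ 0.0265  0.0843 -0.0018] turn [-0.0039  0.002  -0.0002] deg 0.2
shift [ 0.0293  0.0918 -0.0018] turn [-0.0039  0.002  -0.0002] deg 0.2
```

```bash
python3 -m creep '[{"dx":0.006,"dy":0.02,"dz":-0.002,"rx":-0.004,"ry":0.002,"rz":0,"gripper":0.0},{"dx":0.013,"dy":0.042,"dz":-0.002,"rx":-0.004,"ry":0.002,"rz":0,"gripper":0.0},{"dx":0.019,"dy":0.06,"dz":-0.002,"rx":-0.004,"ry":0.002,"rz":0,"gripper":0.0},{"dx":0.024,"dy":0.075,"dz":-0.002,"rx":-0.004,"ry":0.002,"rz":0,"gripper":0.0},{"dx":0.0265,"dy":0.084,"dz":-0.002,"rx":-0.004,"ry":0.002,"rz":0,"gripper":0.0},{"dx":0.0265,"dy":0.084,"dz":-0.002,"rx":-0.004,"ry":0.002,"rz":0,"gripper":0.0},{"dx":0.0265,"dy":0.084,"dz":-0.002,"rx":-0.004,"ry":0.002,"rz":0,"gripper":0.0}]'
python3 - <<'E'
from h import *
p,d,c=snap('wrist','w6');crop('w6','w6a',200,130,500,330,2.6)
p,d,c=snap('scene','s6');crop('s6','s6a',200,140,330,260,5)
p=W(0,-.097,.08)+up*.105+nn*.004; delta(p,Rt)
E
```

```text
time: 7.05
tool_pos: [0.4318, 0.0768, 0.1943]
tool_rot: [-1.57, 0.35, -1.92]
contact_force: [-0.1, -0.1, -3.1]
opening: 0.0077
shift [0.0085 0.0121 0.0001] turn [-0.0011  0.0002 -0.0007] deg 0.1
```

View pics/w6a.png

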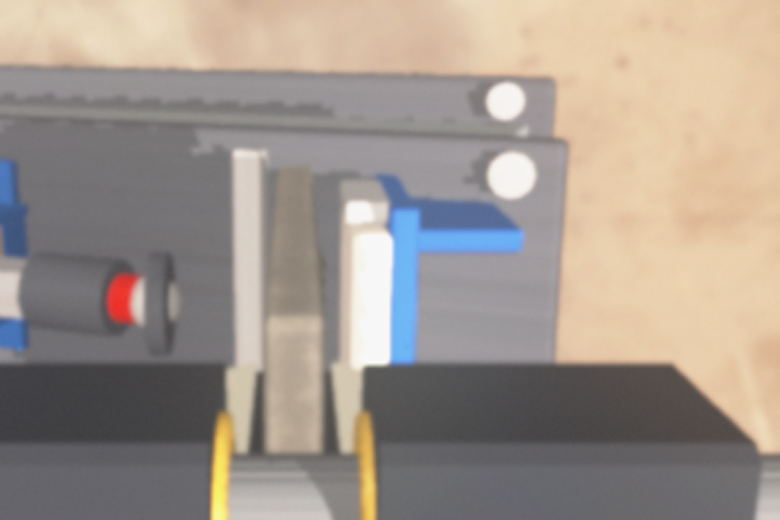

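View pics/s6a.png

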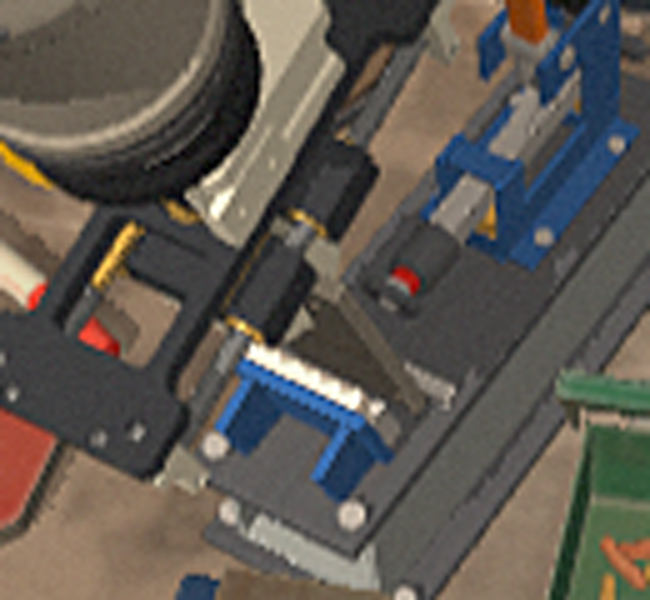

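```bash
python3 -m creep '[{"dx":0.002,"dy":0.004,"dz":0,"rx":0,"ry":0,"rz":0,"gripper":0.0},{"dx":0.003,"dy":0.007,"dz":0,"rx":0,"ry":0,"rz":0,"gripper":0.0},{"dx":0.0035,"dy":0.0095,"dz":0,"rx":0,"ry":0,"rz":0,"gripper":0.0},{"dx":0.004,"dy":0.0105,"dz":0,"rx":0,"ry":0,"rz":0,"gripper":0.0},{"dx":0.004,"dy":0.0105,"dz":0,"rx":0,"ry":0,"rz":0,"gripper":0.0}]'
python3 -m creep '[{"dx":0.0005,"dy":0.0005,"dz":0,"rx":0,"ry":0,"rz":0,"gripper":0.0},{"dx":0.0005,"dy":0.001,"dz":0,"rx":0,"ry":0,"rz":0,"gripper":0.0},{"dx":0.0005,"dy":0.001,"dz":0,"rx":0,"ry":0,"rz":0,"gripper":0.0}]'
```

```text
time: 7.78
tool_pos: [0.4312, 0.0767, 0.1824]
tool_rot: [-1.571, 0.349, -1.92]
contact_force: [0.6, -0.1, -4.0]
opening: 0.0079
time: 8.15
tool_pos: [0.4312, 0.0766, 0.1813]
tool_rot: [-1.571, 0.35, -1.92]
contact_force: [0.3, 0.2, -3.2]
opening: 0.0075
```

```bash
python3 -m creep '[{"dx":0.0003,"dy":0.0006,"dz":0,"rx":0,"ry":0,"rz":0,"gripper":0.0},{"dx":0.0003,"dy":0.0010,"dz":0,"rx":0,"ry":0,"rz":0,"gripper":0.0},{"dx":0.0003,"dy":0.0010,"dz":0,"rx":0,"ry":0,"rz":0,"gripper":0.0}]'
python3 -m creep '[{"dx":0.0001,"dy":0.0005,"dz":0,"rx":0,"ry":0,"rz":0,"gripper":0.0},{"dx":0.0001,"dy":0.0005,"dz":0,"rx":0,"ry":0,"rz":0,"gripper":0.0},{"dx":0.0001,"dy":0.0005,"dz":0,"rx":0,"ry":0,"rz":0,"gripper":0.0}]'
```

```text
time: 8.52
tool_pos: [0.4312, 0.0767, 0.1802]
tool_rot: [-1.571, 0.35, -1.92]
contact_force: [-0.4, -0.5, -3.9]
opening: 0.0075
time: 8.9
tool_pos: [0.4313, 0.0767, 0.1798]
tool_rot: [-1.571, 0.35, -1.92]
contact_force: [0.8, 0.4, -3.4]
opening: 0.0077
```

```bash
python3 -m creep '[{"dx":0.0010,"dy":0.0,"dz":0,"rx":0,"ry":0,"rz":0,"gripper":0.0},{"dx":0.0015,"dy":0.0,"dz":0,"rx":0,"ry":0,"rz":0,"gripper":0.0},{"dx":0.0015,"dy":0,"dz":0,"rx":0,"ry":0,"rz":0,"gripper":0.0}]'
python3 -m creep '[{"dx":0.0010,"dy":0.0,"dz":0,"rx":0,"ry":0,"rz":0,"gripper":0.0},{"dx":0.001,"dy":0,"dz":0,"rx":0,"ry":0,"rz":0,"gripper":0.0},{"dx":0.0010,"dy":0,"dz":0,"rx":0,"ry":0,"rz":0,"gripper":0.0}]'
```

```text
time: 9.28
tool_pos: [0.431, 0.0756, 0.1795]
tool_rot: [-1.571, 0.35, -1.92]
contact_force: [0.6, 2.4, -0.5]
opening: 0.0076
time: 9.65
tool_pos: [0.4308, 0.0748, 0.1793]
tool_rot: [-1.57, 0.35, -1.92]
contact_force: [1.0, 3.4, 5.1]
opening: 0.0074
```

Run:
```python
from h import *
p,d,c=snap('wrist','w7');crop('w7','w7a',250,150,450,300,4)
print(ST(status.observe()['tool_pos']))
p=W(0,-.097,.08)+up*.105+nn*.004; delta(p,Rt)
```

```text
[-0.00028309 -0.12757379  0.1793325 ]
shift [ 0.0012 -0.0012  0.0003] turn [-0.0006 -0.0003 -0.0012] deg 0.1
```

View pics/w7a.png

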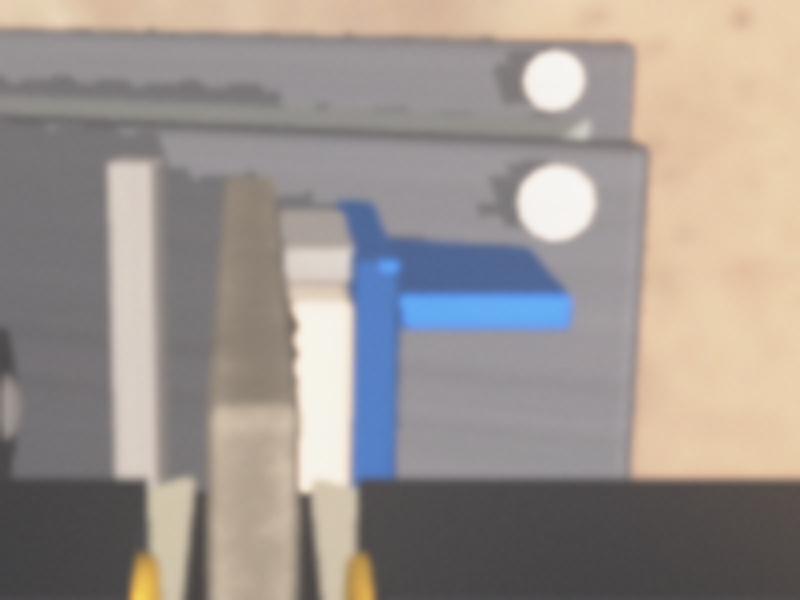

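```bash
python3 -m creep '[{"dx":0.0007,"dy":-0.0005,"dz":0,"rx":0,"ry":0,"rz":0,"gripper":0.0},{"dx":0.0012,"dy":-0.0007,"dz":0,"rx":0,"ry":0,"rz":0,"gripper":0.0},{"dx":0.0012,"dy":-0.0007,"dz":0,"rx":0,"ry":0,"rz":0,"gripper":0.0}]'
```

```text
time: 10.07
tool_pos: [0.4303, 0.0735, 0.1794]
tool_rot: [-1.571, 0.351, -1.92]
contact_force: [2.4, 5.6, 2.3]
opening: 0.0074
```

```bash
python3 -m creep '[{"dx":0.0005,"dy":-0.0002,"dz":0,"rx":0,"ry":0,"rz":0,"gripper":0.0},{"dx":0.0005,"dy":-0.0002,"dz":0,"rx":0,"ry":0,"rz":0,"gripper":0.0}]'
python3 - <<'E'
from h import *
p,d,c=snap('wrist','w8');crop('w8','w8a',250,150,450,300,4)
E
```

```text
time: 10.32
tool_pos: [0.4303, 0.0734, 0.1794]
tool_rot: [-1.571, 0.351, -1.921]
contact_force: [4.8, 8.3, 1.2]
opening: 0.0078
```

View pics/w8a.png

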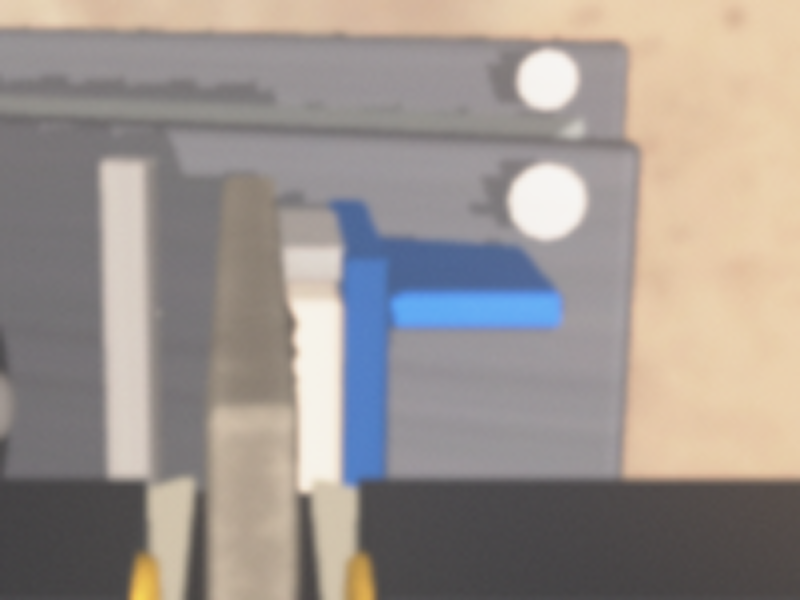

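```bash
python3 -m creep '[{"dx":-0.0005,"dy":0,"dz":0,"rx":0,"ry":0,"rz":0,"gripper":0.1},{"dx":-0.0005,"dy":0,"dz":0,"rx":0,"ry":0,"rz":0,"gripper":0.14},{"dx":-0.0005,"dy":0,"dz":0,"rx":0,"ry":0,"rz":0,"gripper":0.2},{"dx":-0.0005,"dy":0,"dz":0,"rx":0,"ry":0,"rz":0,"gripper":0.3},{"dx":-0.0005,"dy":0,"dz":0,"rx":0,"ry":0,"rz":0,"gripper":0.35}]'
python3 - <<'E'
from h import *
p,d,c=snap('wrist','w9');crop('w9','w9a',200,130,500,330,2.6)
E
```

```text
time: 11.0
tool_pos: [0.4299, 0.0731, 0.1793]
tool_rot: [-1.571, 0.349, -1.92]
contact_force: [-0.5, 0.9, 0.2]
opening: 0.0313
```

View pics/w9a.png

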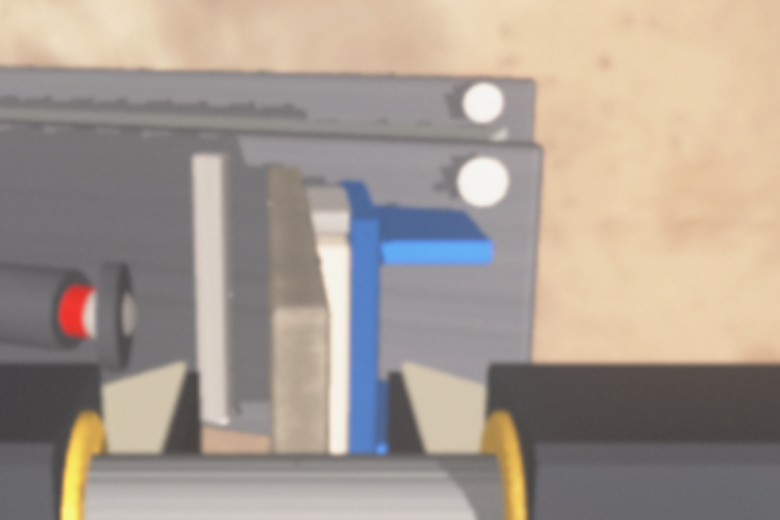

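```bash
python3 -m creep '[{"dx":0,"dy":-0.015,"dz":0,"rx":0,"ry":0,"rz":0,"gripper":0.35},{"dx":0,"dy":-0.04,"dz":0,"rx":0,"ry":0,"rz":0,"gripper":0.35},{"dx":0,"dy":-0.08,"dz":0,"rx":0,"ry":0,"rz":0,"gripper":0.35},{"dx":0,"dy":-0.13,"dz":0,"rx":0,"ry":0,"rz":0,"gripper":0.35},{"dx":0,"dy":-0.13,"dz":0,"rx":0,"ry":0,"rz":0,"gripper":0.35}]'
python3 - <<'E'
from h import *
p,d,c=snap('wrist','w10');crop('w10','w10a',150,80,500,330,2.2)
p,d,c=snap('scene','s10');crop('s10','s10a',200,120,350,260,5)
print(status.observe()['qpos'])
delta(W(0,-.02,.33),frame(np.radians(70)))
delta(W(0,-.02,.33),frame(np.radians(-20)))
E
```

```text
time: 11.68
tool_pos: [0.4161, 0.0301, 0.3045]
tool_rot: [-1.563, 0.349, -1.919]
contact_force: [0.0, 0.2, -1.3]
opening: 0.0321
[-0.37091935  0.04563596  1.79029947  0.36022971  1.32914959  1.45832123]
shift [-0.1544  0.0258  0.0005] turn [ 5.4590e-01  3.0932e+00 -3.0000e-04] deg 180.0
shift [-0.1544  0.0258  0.0005] turn [-0.2744 -1.554  -0.274 ] deg 91.8
```

View pics/w10a.png

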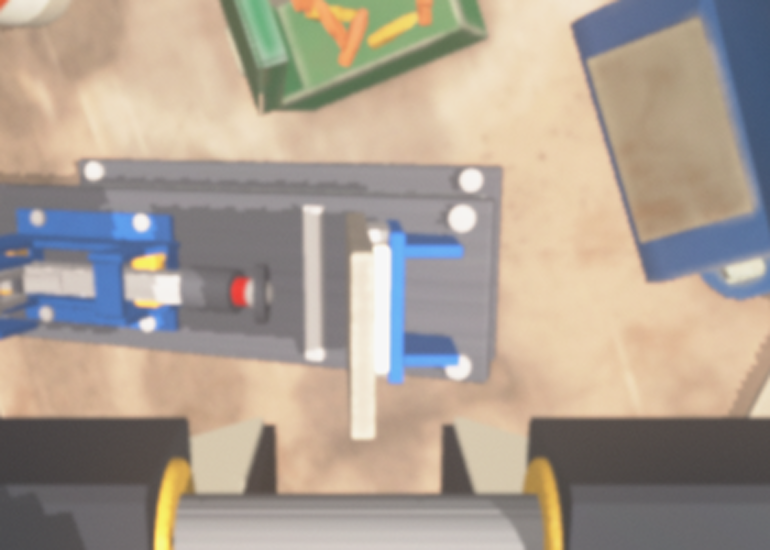

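View pics/s10a.png

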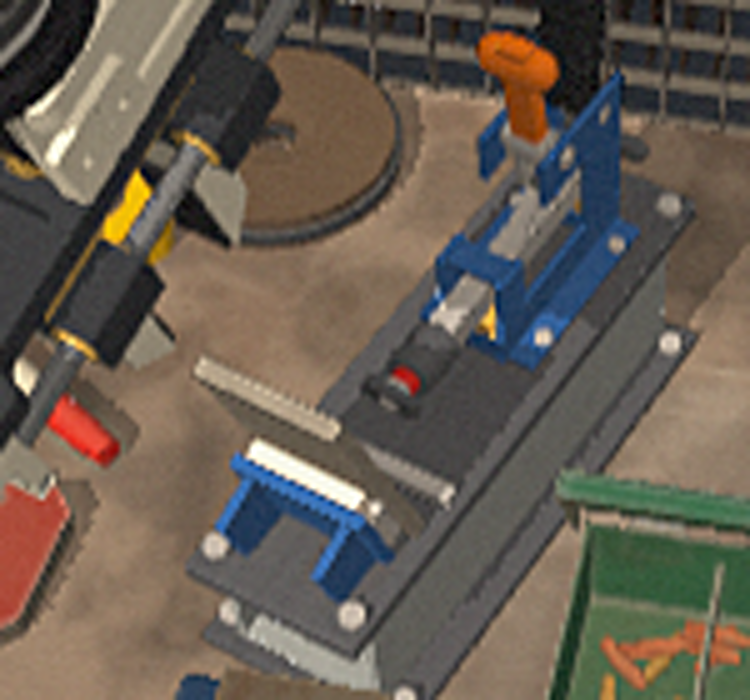

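```bash
python3 -m creep '[{"dx":-0.05,"dy":0.0,"dz":0,"rx":0,"ry":0,"rz":-0.1,"gripper":0.35},{"dx":-0.1,"dy":0.0,"dz":0,"rx":-0.274,"ry":-1.554,"rz":-0.274,"gripper":0.35},{"dx":-0.154,"dy":0.026,"dz":0,"rx":-0.274,"ry":-1.554,"rz":-0.274,"gripper":0.2},{"dx":-0.154,"dy":0.026,"dz":0,"rx":-0.274,"ry":-1.554,"rz":-0.274,"gripper":0.2},{"dx":-0.154,"dy":0.026,"dz":0,"rx":-0.274,"ry":-1.554,"rz":-0.274,"gripper":0.2},{"dx":-0.154,"dy":0.026,"dz":0,"rx":-0.274,"ry":-1.554,"rz":-0.274,"gripper":0.1},{"dx":-0.154,"dy":0.026,"dz":0,"rx":-0.274,"ry":-1.554,"rz":-0.274,"gripper":0.0},{"dx":-0.154,"dy":0.026,"dz":0,"rx":-0.274,"ry":-1.554,"rz":-0.274,"gripper":0.0},{"dx":-0.154,"dy":0.026,"dz":0,"rx":-0.274,"ry":-1.554,"rz":-0.274,"gripper":0.0},{"dx":-0.154,"dy":0.026,"dz":0,"rx":-0.274,"ry":-1.554,"rz":-0.274,"gripper":0.0},{"dx":-0.154,"dy":0.026,"dz":0,"rx":-0.274,"ry":-1.554,"rz":-0.274,"gripper":0.0},{"dx":-0.154,"dy":0.026,"dz":0,"rx":-0.274,"ry":-1.554,"rz":-0.274,"gripper":0.0}]' 15
python3 - <<'E'
from h import *
print(status.observe()['qpos'])
E
```

```text
time: 13.28
tool_pos: [0.4671, 0.1758, 0.3289]
tool_rot: [-1.571, 0.002, -0.35]
contact_force: [-0.7, 0.4, 0.7]
opening: 0.0008
[2.05900646e-01 2.40692662e-01 1.43100398e+00 7.49888497e-04
 1.47157418e+00 5.55798478e-01]
```

```bash
python3 -m creep '[{"dx":0,"dy":0,"dz":0,"rx":0,"ry":-1.57,"rz":0,"gripper":0},{"dx":0,"dy":0,"dz":0,"rx":0,"ry":-1.57,"rz":0,"gripper":0},{"dx":0,"dy":0,"dz":0,"rx":0,"ry":-1.57,"rz":0,"gripper":0},{"dx":0,"dy":0,"dz":0,"rx":0,"ry":-1.57,"rz":0,"gripper":0},{"dx":0,"dy":0,"dz":0,"rx":0,"ry":-1.57,"rz":0,"gripper":0},{"dx":0,"dy":0,"dz":0,"rx":0,"ry":-1.57,"rz":0,"gripper":0},{"dx":0,"dy":0,"dz":0,"rx":0,"ry":-1.57,"rz":0,"gripper":0},{"dx":0,"dy":0,"dz":0,"rx":0,"ry":-1.57,"rz":0,"gripper":0},{"dx":0,"dy":0,"dz":0,"rx":0,"ry":-1.57,"rz":0,"gripper":0},{"dx":0,"dy":0,"dz":0,"rx":0,"ry":-3.12,"rz":0,"gripper":0},{"dx":0,"dy":0,"dz":0,"rx":0,"ry":-3.12,"rz":0,"gripper":0},{"dx":0,"dy":0,"dz":0,"rx":0,"ry":-3.12,"rz":0,"gripper":0},{"dx":0,"dy":0,"dz":0,"rx":0,"ry":-3.12,"rz":0,"gripper":0},{"dx":0,"dy":0,"dz":0,"rx":0,"ry":-3.12,"rz":0,"gripper":0},{"dx":0,"dy":0,"dz":0,"rx":0,"ry":-3.12,"rz":0,"gripper":0},{"dx":0,"dy":0,"dz":0,"rx":0,"ry":-3.12,"rz":0,"gripper":0},{"dx":0,"dy":0,"dz":0,"rx":0,"ry":-3.12,"rz":0,"gripper":0},{"dx":0,"dy":0,"dz":0,"rx":0,"ry":-3.12,"rz":0,"gripper":0},{"dx":0,"dy":0,"dz":0,"rx":0,"ry":-3.12,"rz":0,"gripper":0}]'
python3 - <<'E'
from h import *
print(status.observe()['qpos'])
p,d,c=snap('wrist','w11')
P=ST(cloud(c,d))
# coupon plane
m=(abs(P[...,0])<.028)&(P[...,1]>-.15)&(P[...,1]<-.08)&(P[...,2]>.095)&(P[...,2]<.185)
im=cv2.imread('pics/w11.png')
q=P[m]
for z in np.arange(.09,.2,.01):
    k=(abs(P[...,0])<.04)&(P[...,1]>-.17)&(P[...,1]<-.07)&(abs(P[...,2]-z)<.005)
    if k.sum(): print(round(z,2),k.sum(),np.percentile(P[k],[2,50,98],axis=0).round(4).tolist())
print('wrist roll etc')
delta(W(0,.005,.212),frame(np.radians(160)))
E
```

```text
time: 15.65
tool_pos: [0.4673, 0.1756, 0.3295]
tool_rot: [-1.571, -0.001, 2.77]
contact_force: [-0.0, 0.7, 0.0]
opening: 0.0006
[ 2.05348087e-01  2.40045105e-01  1.43036754e+00  6.32914365e-04
  1.47173652e+00 -2.56425348e+00]
0.09 686 [[-0.0352, -0.0915, 0.0851], [-0.0016, -0.0748, 0.0866], [0.0297, -0.0702, 0.0944]]
0.1 316 [[-0.0311, -0.0988, 0.0951], [-0.0005, -0.0937, 0.1001], [0.0284, -0.0914, 0.1047]]
0.11 341 [[-0.0304, -0.1015, 0.1052], [-0.0006, -0.0977, 0.11], [0.0283, -0.0955, 0.1147]]
0.12 388 [[-0.0316, -0.1088, 0.1152], [-0.0007, -0.1016, 0.12], [0.0286, -0.0994, 0.1247]]
0.13 409 [[-0.0286, -0.1075, 0.1252], [-0.0016, -0.1054, 0.1301], [0.0283, -0.1033, 0.1347]]
0.14 462 [[-0.0287, -0.1116, 0.1352], [0.0005, -0.1095, 0.1402], [0.0282, -0.1073, 0.1448]]
0.15 497 [[-0.0288, -0.1154, 0.1452], [0.0004, -0.1135, 0.1501], [0.0285, -0.1113, 0.1547]]
0.16 568 [[-0.0289, -0.1195, 0.1553], [0.0002, -0.1174, 0.1603], [0.0282, -0.1153, 0.1648]]
0.17 615 [[-0.0287, -0.1235, 0.1653], [-0.0006, -0.1214, 0.1703], [0.0284, -0.1192, 0.1748]]
0.18 700 [[-0.0289, -0.1274, 0.1753], [-0.0008, -0.1252, 0.1802], [0.0284, -0.123, 0.1848]]
0.19 1710 [[-0.0289, -0.1377, 0.1855], [-0.0002, -0.1318, 0.1924], [0.0283, -0.1272, 0.1946]]
0.2 26 [[-0.0273, -0.1333, 0.195], [-0.0095, -0.1317, 0.1954], [0.0278, -0.1302, 0.1961]]
wrist roll etc
shift [ 1.000e-04  1.176e-01 -2.530e-02] turn [ 0.0003 -0.0233  0.0006] deg 1.3
```

View pics/w11.png

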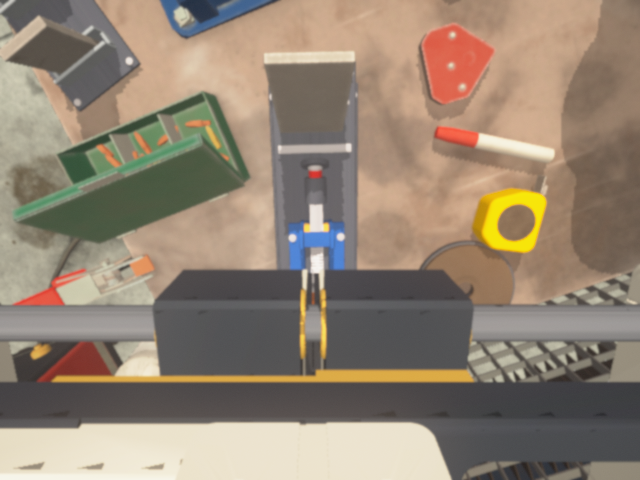

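```bash
python3 -m creep '[{"dx":0,"dy":0.05,"dz":-0.02,"rx":0,"ry":-0.023,"rz":0,"gripper":0},{"dx":0,"dy":0.09,"dz":-0.025,"rx":0,"ry":-0.023,"rz":0,"gripper":0},{"dx":0,"dy":0.118,"dz":-0.025,"rx":0,"ry":-0.023,"rz":0,"gripper":0},{"dx":0,"dy":0.118,"dz":-0.025,"rx":0,"ry":-0.023,"rz":0,"gripper":0},{"dx":0,"dy":0.118,"dz":-0.025,"rx":0,"ry":-0.023,"rz":0,"gripper":0}]'
python3 - <<'E'
from h import *
p,d,c=snap('wrist','w12');crop('w12','w12a',220,20,420,290,2.2)
p,d,c=snap('scene','s12');crop('s12','s12a',200,80,370,240,4.5)
print(ST(status.observe()['tool_pos']))
E
```

```text
time: 16.32
tool_pos: [0.4771, 0.1991, 0.213]
tool_rot: [-1.572, 0.001, 2.794]
contact_force: [0.6, 0.3, -0.0]
opening: 0.0007
[0.00076048 0.00520924 0.21339942]
```

View pics/w12a.png

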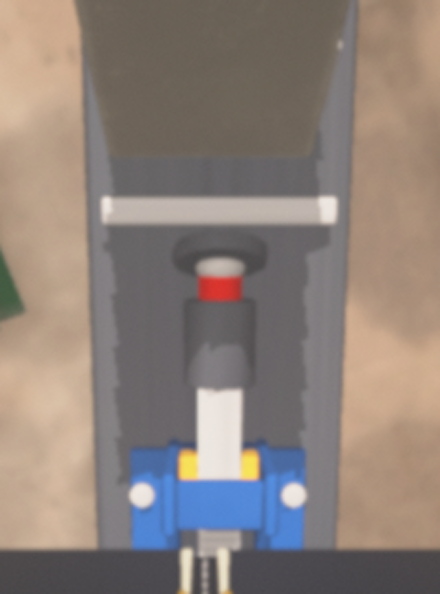

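View pics/s12a.png

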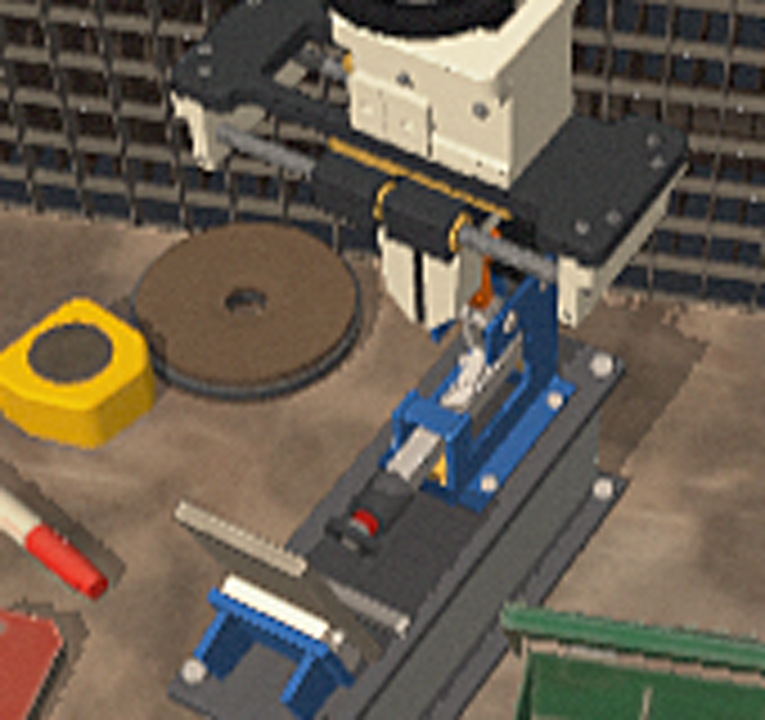

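```bash
python3 -m creep '[{"dx":0,"dy":0,"dz":-0.006,"rx":0,"ry":0,"rz":0,"gripper":0},{"dx":0,"dy":0,"dz":-0.01,"rx":0,"ry":0,"rz":0,"gripper":0},{"dx":0,"dy":0,"dz":-0.01,"rx":0,"ry":0,"rz":0,"gripper":0}]'
python3 -m creep '[{"dx":0,"dy":0,"dz":-0.003,"rx":0,"ry":0,"rz":0,"gripper":0},{"dx":0,"dy":0,"dz":-0.004,"rx":0,"ry":0,"rz":0,"gripper":0},{"dx":0,"dy":0,"dz":-0.004,"rx":0,"ry":0,"rz":0,"gripper":0}]'
```

```text
time: 16.8
tool_pos: [0.4799, 0.2088, 0.212]
tool_rot: [-1.571, 0.0, 2.795]
contact_force: [-0.7, -0.5, -0.1]
opening: -0.0001
time: 17.18
tool_pos: [0.4811, 0.212, 0.2118]
tool_rot: [-1.571, -0.0, 2.794]
contact_force: [-0.7, -1.4, 0.3]
opening: 0.0004
```

```bash
python3 -m creep '[{"dx":0,"dy":0,"dz":-0.003,"rx":0,"ry":0,"rz":0,"gripper":0},{"dx":0,"dy":0,"dz":-0.006,"rx":0,"ry":0,"rz":0,"gripper":0},{"dx":0,"dy":0,"dz":-0.006,"rx":0,"ry":0,"rz":0,"gripper":0}]'
cat > pad.py <<'E'
from h import *
import sys
tag=sys.argv[1]
p,d,c=snap('wrist',tag);crop(tag,tag+'a',220,20,420,290,2.2)
st=status.observe()
print('tcp stand',ST(st['tool_pos']).round(4),'F along y',float(st['contact_force']@yv).__round__(2),'t',round(st['time'],2))
im=cv2.cvtColor(cv2.imread(f'pics/{tag}.png'),cv2.COLOR_BGR2HSV)
m=((im[...,0]<5)|(im[...,0]>174))&(im[...,1]>150)&(im[...,2]>100)
m[:, :280]=0;m[:,350:]=0;m[260:]=0
P=ST(cloud(c,d))
if m.sum()>5:
    v,u=np.nonzero(m); q=P[m]; cols=[(lambda r:(r.max()-r.min()+1) if len(r) else 0)(v[u==x]) for x in range(u.min()+3,u.max()-2)]
    print('red px',m.sum(),'rows',v.min(),v.max(),'med len',np.median(cols),'y pctl',np.percentile(q[:,1],[2,50,98]).round(4),'z',np.percentile(q[:,2],[50,98]).round(4))
k=(abs(P[...,0])<.004)&(P[...,2]>.112)&(P[...,2]<.128)&(P[...,1]<-.0)&(P[...,1]>-.1)
prof=P[k]; 
for y in np.arange(-.1,-.03,.003):
    s=prof[abs(prof[:,1]-y)<.0015]
    if len(s): print(round(y,3),len(s),s[:,2].max().round(4),end=' | ')
print()
E
python3 pad.py w13
```

```text
time: 17.55
tool_pos: [0.483, 0.2174, 0.2117]
tool_rot: [-1.57, -0.0, 2.794]
contact_force: [-1.3, -5.9, 0.2]
opening: 0.0006
tcp stand [-0.      0.0243  0.2117] F along y -5.88 t 17.6
red px 194 rows 112 122 med len 11.0 y pctl [-0.0538 -0.051  -0.0482] z [0.1153 0.1173]
-0.1 65 0.1189 | -0.097 10 0.1136 | -0.067 9 0.1227 | -0.064 73 0.1241 | -0.061 94 0.1246 | -0.058 75 0.1187 | -0.055 69 0.118 | -0.052 63 0.1174 | -0.049 71 0.1202 | -0.046 70 0.121 | -0.043 75 0.1214 | -0.04 78 0.1211 | -0.037 70 0.1212 | -0.034 76 0.1212 | -0.031 78 0.1209 |
```

View pics/w13a.png

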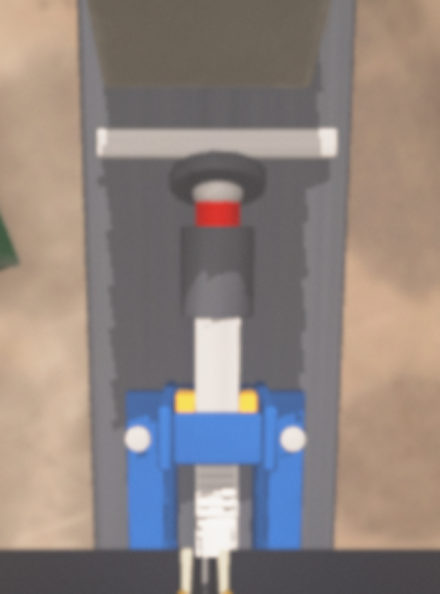

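```bash
python3 -m creep '[{"dx":0,"dy":0,"dz":-0.003,"rx":0,"ry":0,"rz":0,"gripper":0},{"dx":0,"dy":0,"dz":-0.006,"rx":0,"ry":0,"rz":0,"gripper":0},{"dx":0,"dy":0,"dz":-0.009,"rx":0,"ry":0,"rz":0,"gripper":0},{"dx":0,"dy":0,"dz":-0.01,"rx":0,"ry":0,"rz":0,"gripper":0},{"dx":0,"dy":0,"dz":-0.01,"rx":0,"ry":0,"rz":0,"gripper":0}]'
python3 pad.py w14
```

```text
time: 18.23
tool_pos: [0.4863, 0.2265, 0.2115]
tool_rot: [-1.569, -0.001, 2.794]
contact_force: [-2.1, -6.3, 0.6]
opening: 0.0002
tcp stand [-0.      0.034   0.2115] F along y -5.9 t 18.27
red px 210 rows 84 94 med len 11.0 y pctl [-0.0594 -0.0567 -0.0538] z [0.1152 0.1174]
-0.1 73 0.1198 | -0.097 11 0.1138 | -0.073 1 0.121 | -0.07 72 0.1237 | -0.067 93 0.1248 | -0.064 93 0.1208 | -0.061 74 0.1178 | -0.058 66 0.1169 | -0.055 60 0.1175 | -0.052 71 0.1207 | -0.049 82 0.121 | -0.046 81 0.1213 | -0.043 73 0.1213 | -0.04 83 0.1212 | -0.037 71 0.1207 | -0.034 70 0.1214 | -0.031 83 0.121 |
```

View pics/w14a.png

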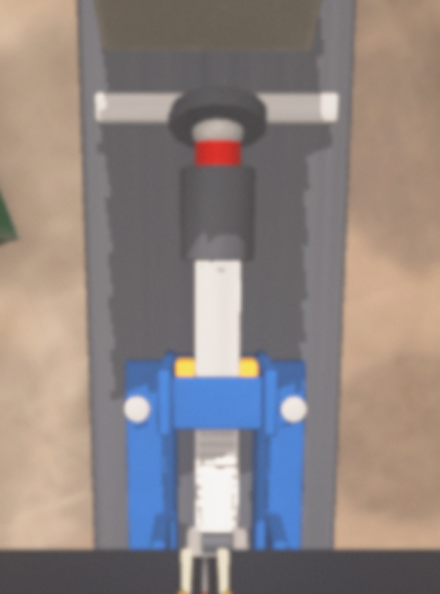

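```bash
python3 -m creep '[{"dx":0,"dy":0,"dz":-0.002,"rx":0,"ry":0,"rz":0,"gripper":0},{"dx":0,"dy":0,"dz":-0.002,"rx":0,"ry":0,"rz":0,"gripper":0},{"dx":0,"dy":0,"dz":0.008,"rx":0,"ry":0,"rz":0,"gripper":0},{"dx":0,"dy":0,"dz":0.018,"rx":0,"ry":0,"rz":0,"gripper":0},{"dx":0,"dy":0,"dz":0.02,"rx":0,"ry":0,"rz":0,"gripper":0},{"dx":0,"dy":0,"dz":0.02,"rx":0,"ry":0,"rz":0,"gripper":0},{"dx":0,"dy":0,"dz":0.012,"rx":0,"ry":0,"rz":0,"gripper":0},{"dx":0,"dy":0,"dz":0.006,"rx":0,"ry":0,"rz":0,"gripper":0},{"dx":0,"dy":0,"dz":0.002,"rx":0,"ry":0,"rz":0,"gripper":0},{"dx":0,"dy":0,"dz":0,"rx":0,"ry":0,"rz":0,"gripper":0},{"dx":0,"dy":0,"dz":-0.002,"rx":0,"ry":0,"rz":0,"gripper":0},{"dx":0,"dy":0,"dz":-0.002,"rx":0,"ry":0,"rz":0,"gripper":0}]'
python3 pad.py w15
```

```text
time: 19.77
tool_pos: [0.4872, 0.2285, 0.2116]
tool_rot: [-1.568, -0.0, 2.795]
contact_force: [-1.6, -5.4, 1.0]
opening: 0.0004
tcp stand [1.000e-04 3.620e-02 2.116e-01] F along y -5.13 t 19.82
red px 188 rows 61 70 med len 10.0 y pctl [-0.0694 -0.067  -0.0645] z [0.1151 0.117 ]
-0.1 63 0.1181 | -0.097 16 0.1149 | -0.082 25 0.1239 | -0.079 85 0.1248 | -0.076 129 0.1245 | -0.073 90 0.1183 | -0.07 77 0.1178 | -0.067 63 0.1171 | -0.064 60 0.1202 | -0.061 86 0.1209 | -0.058 86 0.1211 | -0.055 83 0.1211 | -0.052 75 0.121 | -0.049 80 0.121 | -0.046 78 0.1216 | -0.043 76 0.1206 | -0.04 80 0.1211 | -0.037 60 0.1195 | -0.034 63 0.1194 | -0.031 69 0.1191 |
```

View pics/w15a.png

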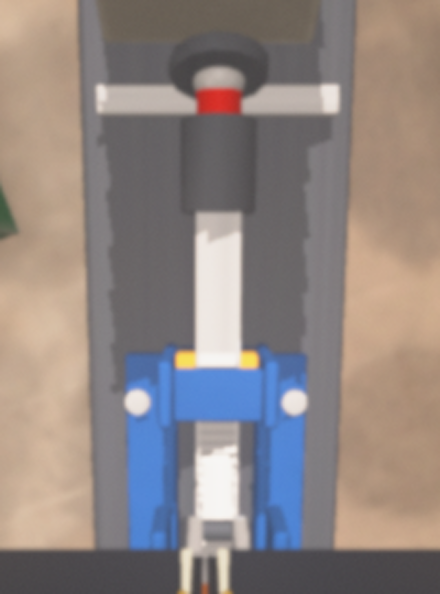

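```bash
python3 -m creep '[{"dx":0,"dy":0,"dz":0.01,"rx":0,"ry":0,"rz":0,"gripper":0},{"dx":0,"dy":0,"dz":0.02,"rx":0,"ry":0,"rz":0,"gripper":0},{"dx":0,"dy":0,"dz":0.022,"rx":0,"ry":0,"rz":0,"gripper":0},{"dx":0,"dy":0,"dz":0.022,"rx":0,"ry":0,"rz":0,"gripper":0},{"dx":0,"dy":0,"dz":0.014,"rx":0,"ry":0,"rz":0,"gripper":0},{"dx":0,"dy":0,"dz":0.008,"rx":0,"ry":0,"rz":0,"gripper":0},{"dx":0,"dy":0,"dz":0.004,"rx":0,"ry":0,"rz":0,"gripper":0},{"dx":0,"dy":0,"dz":0.001,"rx":0,"ry":0,"rz":0,"gripper":0},{"dx":0,"dy":0,"dz":0,"rx":0,"ry":0,"rz":0,"gripper":0},{"dx":0,"dy":0,"dz":0,"rx":0,"ry":0,"rz":0,"gripper":0}]'
python3 pad.py w16
```

```text
time: 21.08
tool_pos: [0.4871, 0.2284, 0.2116]
tool_rot: [-1.568, -0.0, 2.795]
contact_force: [-0.8, -6.5, -0.3]
opening: 0.0003
tcp stand [0.     0.0361 0.2116] F along y -6.63 t 21.12
red px 203 rows 43 53 med len 10.0 y pctl [-0.0784 -0.076  -0.0734] z [0.115  0.1169]
-0.1 66 0.1168 | -0.097 16 0.1147 | -0.091 23 0.123 | -0.088 89 0.1246 | -0.085 137 0.1248 | -0.082 95 0.1179 | -0.079 80 0.1175 | -0.076 75 0.1173 | -0.073 58 0.1205 | -0.07 88 0.1218 | -0.067 87 0.1216 | -0.064 84 0.1215 | -0.061 80 0.1216 | -0.058 80 0.1211 | -0.055 82 0.1208 | -0.052 81 0.1215 | -0.049 72 0.1212 | -0.046 71 0.119 | -0.043 59 0.1188 | -0.04 72 0.1192 | -0.037 60 0.1191 | -0.034 72 0.1194 | -0.031 59 0.1189 |
```

View pics/w16a.png

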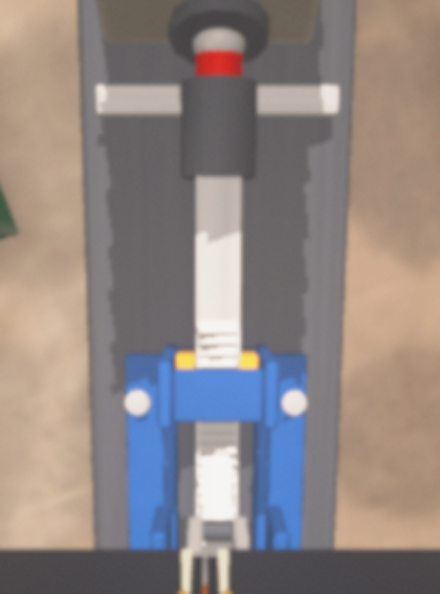

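```bash
python3 -m creep '[{"dx":0,"dy":0,"dz":0.01,"rx":0,"ry":0,"rz":0,"gripper":0},{"dx":0,"dy":0,"dz":0.02,"rx":0,"ry":0,"rz":0,"gripper":0},{"dx":0,"dy":0,"dz":0.022,"rx":0,"ry":0,"rz":0,"gripper":0},{"dx":0,"dy":0,"dz":0.022,"rx":0,"ry":0,"rz":0,"gripper":0},{"dx":0,"dy":0,"dz":0.014,"rx":0,"ry":0,"rz":0,"gripper":0},{"dx":0,"dy":0,"dz":0.01,"rx":0,"ry":0,"rz":0,"gripper":0},{"dx":0,"dy":0,"dz":0.007,"rx":0,"ry":0,"rz":0,"gripper":0},{"dx":0,"dy":0,"dz":0.006,"rx":0,"ry":0,"rz":0,"gripper":0},{"dx":0,"dy":0,"dz":0.006,"rx":0,"ry":0,"rz":0,"gripper":0}]'
python3 pad.py w17
```

```text
time: 22.25
tool_pos: [0.4851, 0.2229, 0.2117]
tool_rot: [-1.569, -0.0, 2.795]
contact_force: [-1.3, -5.9, 1.0]
opening: 0.0004
tcp stand [1.000e-04 3.020e-02 2.117e-01] F along y -5.74 t 22.3
red px 199 rows 44 54 med len 10.0 y pctl [-0.0841 -0.0818 -0.0792] z [0.1151 0.1173]
-0.1 62 0.1178 | -0.097 18 0.1232 | -0.094 85 0.1244 | -0.091 131 0.1247 | -0.088 98 0.1188 | -0.085 80 0.1181 | -0.082 71 0.1175 | -0.079 59 0.1204 | -0.076 86 0.1212 | -0.073 89 0.1212 | -0.07 87 0.121 | -0.067 83 0.1211 | -0.064 84 0.1211 | -0.061 81 0.1211 | -0.058 74 0.1215 | -0.055 81 0.1215 | -0.052 72 0.1186 | -0.049 60 0.1193 | -0.046 72 0.1191 | -0.043 60 0.1195 | -0.04 64 0.1191 | -0.037 68 0.1191 | -0.034 59 0.1189 | -0.031 63 0.119 |
```

View pics/w17a.png

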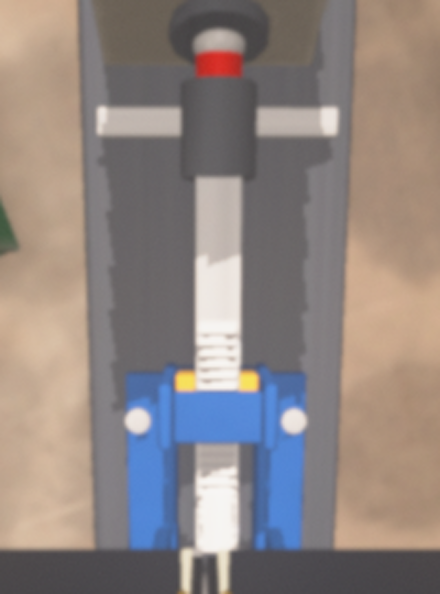

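```bash
python3 -m creep '[{"dx":0,"dy":0,"dz":-0.002,"rx":0,"ry":0,"rz":0,"gripper":0},{"dx":0,"dy":0,"dz":-0.003,"rx":0,"ry":0,"rz":0,"gripper":0},{"dx":0,"dy":0,"dz":-0.003,"rx":0,"ry":0,"rz":0,"gripper":0}]'
python3 -m creep '[{"dx":0,"dy":0,"dz":-0.002,"rx":0,"ry":0,"rz":0,"gripper":0},{"dx":0,"dy":0,"dz":-0.003,"rx":0,"ry":0,"rz":0,"gripper":0},{"dx":0,"dy":0,"dz":-0.003,"rx":0,"ry":0,"rz":0,"gripper":0}]'
python3 pad.py w18
```

```text
time: 22.68
tool_pos: [0.4861, 0.2256, 0.2116]
tool_rot: [-1.568, -0.0, 2.795]
contact_force: [-1.1, -6.5, 0.9]
opening: -0.0001
time: 23.05
tool_pos: [0.4871, 0.2284, 0.2116]
tool_rot: [-1.568, -0.0, 2.795]
contact_force: [-1.1, -6.0, 0.7]
opening: 0.0007
tcp stand [0.     0.0361 0.2116] F along y -6.66 t 23.1
red px 208 rows 26 36 med len 10.0 y pctl [-0.0873 -0.0849 -0.0824] z [0.1151 0.1173]
-0.1 3 0.1199 | -0.097 76 0.1246 | -0.094 146 0.1249 | -0.091 98 0.1189 | -0.088 85 0.1186 | -0.085 75 0.1175 | -0.082 58 0.1205 | -0.079 90 0.1213 | -0.076 87 0.1212 | -0.073 91 0.1217 | -0.07 85 0.1212 | -0.067 87 0.121 | -0.064 84 0.1217 | -0.061 86 0.1216 | -0.058 89 0.1212 | -0.055 63 0.1196 | -0.052 72 0.1194 | -0.049 61 0.1188 | -0.046 71 0.1188 | -0.043 60 0.1194 | -0.04 72 0.1198 | -0.037 60 0.1197 | -0.034 72 0.1195 | -0.031 60 0.1194 |
```

View pics/w18a.png

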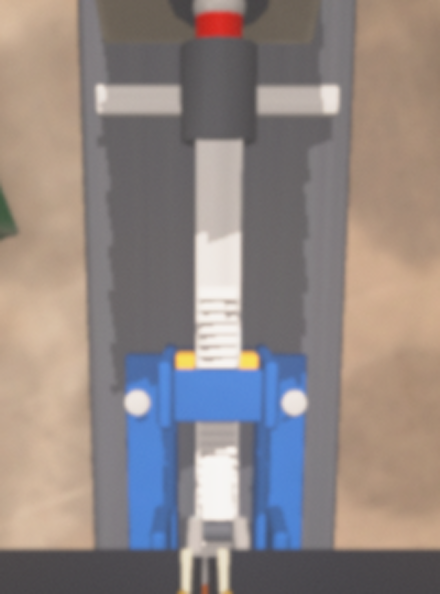

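```bash
sed -i "s/220,20,420,290,2.2/220,0,420,270,2.2/" pad.py; python3 -m creep '[{"dx":0,"dy":0,"dz":0.01,"rx":0,"ry":0,"rz":0,"gripper":0},{"dx":0,"dy":0,"dz":0.02,"rx":0,"ry":0,"rz":0,"gripper":0},{"dx":0,"dy":0,"dz":0.022,"rx":0,"ry":0,"rz":0,"gripper":0},{"dx":0,"dy":0,"dz":0.022,"rx":0,"ry":0,"rz":0,"gripper":0},{"dx":0,"dy":0,"dz":0.017,"rx":0,"ry":0,"rz":0,"gripper":0},{"dx":0,"dy":0,"dz":0.015,"rx":0,"ry":0,"rz":0,"gripper":0},{"dx":0,"dy":0,"dz":0.014,"rx":0,"ry":0,"rz":0,"gripper":0},{"dx":0,"dy":0,"dz":0.014,"rx":0,"ry":0,"rz":0,"gripper":0}]'
python3 pad.py w19
python3 -m creep '[{"dx":0,"dy":0,"dz":-0.001,"rx":0,"ry":0,"rz":0,"gripper":0},{"dx":0,"dy":0,"dz":-0.002,"rx":0,"ry":0,"rz":0,"gripper":0},{"dx":0,"dy":0,"dz":-0.002,"rx":0,"ry":0,"rz":0,"gripper":0}]'
python3 pad.py w20
```

```text
time: 24.1
tool_pos: [0.4823, 0.2152, 0.2117]
tool_rot: [-1.569, -0.0, 2.795]
contact_force: [-0.9, -6.8, 0.8]
opening: 0.0009
tcp stand [1.000e-04 2.200e-02 2.117e-01] F along y -6.04 t 24.15
red px 203 rows 52 61 med len 10.0 y pctl [-0.0883 -0.086  -0.0834] z [0.1151 0.1174]
-0.1 39 0.1244 | -0.097 94 0.1249 | -0.094 131 0.1238 | -0.091 85 0.1179 | -0.088 72 0.1176 | -0.085 70 0.1179 | -0.082 63 0.1208 | -0.079 87 0.1214 | -0.076 88 0.1212 | -0.073 75 0.1218 | -0.07 80 0.1215 | -0.067 82 0.1212 | -0.064 73 0.1213 | -0.061 80 0.1213 | -0.058 77 0.1215 | -0.055 60 0.1188 | -0.052 72 0.1187 | -0.049 60 0.1189 | -0.046 58 0.1194 | -0.043 72 0.1192 | -0.04 60 0.1192 | -0.037 60 0.1194 | -0.034 68 0.1191 | -0.031 64 0.1191 | 
time: 24.52
tool_pos: [0.483, 0.217, 0.2117]
tool_rot: [-1.568, -0.0, 2.795]
contact_force: [-2.4, -6.9, 1.3]
opening: 0.0005
tcp stand [1.000e-04 2.390e-02 2.117e-01] F along y -6.57 t 24.57
red px 205 rows 46 56 med len 10.0 y pctl [-0.0893 -0.0868 -0.0843] z [0.1152 0.1173]
-0.1 42 0.1246 | -0.097 110 0.1257 | -0.094 119 0.1218 | -0.091 81 0.118 | -0.088 75 0.1177 | -0.085 59 0.1173 | -0.082 80 0.1213 | -0.079 86 0.1209 | -0.076 88 0.1224 | -0.073 87 0.1214 | -0.07 79 0.121 | -0.067 76 0.1213 | -0.064 82 0.1216 | -0.061 83 0.1212 | -0.058 62 0.1202 | -0.055 72 0.1194 | -0.052 60 0.1192 | -0.049 72 0.1193 | -0.046 60 0.1191 | -0.043 60 0.1194 | -0.04 72 0.1187 | -0.037 60 0.119 | -0.034 60 0.1192 | -0.031 65 0.1187 |
```

View pics/w20a.png

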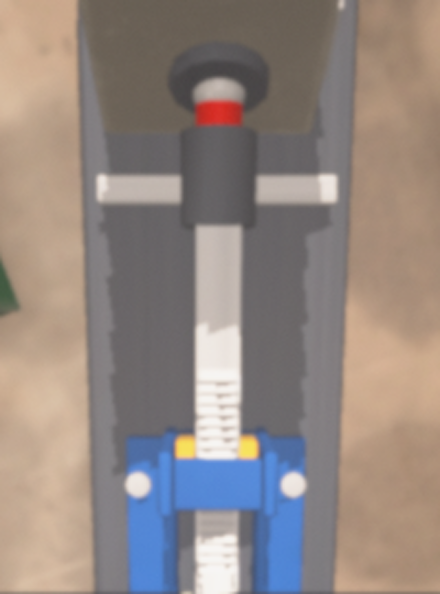

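Pad is just short of the coupon and the stem is still at full length (red 10 px). I go on in small steps, watching the force.

```bash
for i in 1; do python3 -m creep '[{"dx":0,"dy":0,"dz":-0.001,"rx":0,"ry":0,"rz":0,"gripper":0},{"dx":0,"dy":0,"dz":-0.001,"rx":0,"ry":0,"rz":0,"gripper":0}]'; done
python3 -m creep '[{"dx":0,"dy":0,"dz":-0.001,"rx":0,"ry":0,"rz":0,"gripper":0},{"dx":0,"dy":0,"dz":-0.001,"rx":0,"ry":0,"rz":0,"gripper":0}]'
python3 -m creep '[{"dx":0,"dy":0,"dz":-0.001,"rx":0,"ry":0,"rz":0,"gripper":0},{"dx":0,"dy":0,"dz":-0.001,"rx":0,"ry":0,"rz":0,"gripper":0}]'
python3 pad.py w21
```

```text
time: 24.82
tool_pos: [0.4832, 0.2177, 0.2116]
tool_rot: [-1.568, -0.001, 2.795]
contact_force: [-1.3, -6.9, 2.2]
opening: 0.0003
time: 25.08
tool_pos: [0.4835, 0.2185, 0.2116]
tool_rot: [-1.568, -0.001, 2.795]
contact_force: [-2.5, -7.8, 1.5]
opening: 0.0004
time: 25.32
tool_pos: [0.4838, 0.2192, 0.2115]
tool_rot: [-1.567, -0.001, 2.795]
contact_force: [-1.5, -9.3, 1.7]
opening: 0.0007
tcp stand [1.000e-04 2.640e-02 2.115e-01] F along y -8.34 t 25.38
red px 163 rows 41 49 med len 8.0 y pctl [-0.0894 -0.0875 -0.0853] z [0.1153 0.1172]
-0.1 41 0.1241 | -0.097 117 0.125 | -0.094 115 0.1214 | -0.091 81 0.118 | -0.088 74 0.1175 | -0.085 57 0.1206 | -0.082 90 0.1214 | -0.079 92 0.1217 | -0.076 85 0.1207 | -0.073 79 0.1211 | -0.07 81 0.1212 | -0.067 81 0.1213 | -0.064 80 0.1214 | -0.061 81 0.1218 | -0.058 62 0.1194 | -0.055 71 0.1193 | -0.052 61 0.119 | -0.049 70 0.1196 | -0.046 61 0.1189 | -0.043 60 0.1187 | -0.04 71 0.1193 | -0.037 60 0.1192 | -0.034 60 0.1192 | -0.031 67 0.1188 |
```

```bash
python3 -m creep '[{"dx":0,"dy":0,"dz":-0.001,"rx":0,"ry":0,"rz":0,"gripper":0},{"dx":0,"dy":0,"dz":-0.002,"rx":0,"ry":0,"rz":0,"gripper":0},{"dx":0,"dy":0,"dz":-0.003,"rx":0,"ry":0,"rz":0,"gripper":0},{"dx":0,"dy":0,"dz":-0.003,"rx":0,"ry":0,"rz":0,"gripper":0}]'
python3 pad.py w22 | head -2
python3 -m creep '[{"dx":0,"dy":0,"dz":-0.001,"rx":0,"ry":0,"rz":0,"gripper":0},{"dx":0,"dy":0,"dz":-0.002,"rx":0,"ry":0,"rz":0,"gripper":0},{"dx":0,"dy":0,"dz":-0.002,"rx":0,"ry":0,"rz":0,"gripper":0}]'
python3 pad.py w23 | head -2
```

```text
time: 25.88
tool_pos: [0.4847, 0.2217, 0.2115]
tool_rot: [-1.566, -0.001, 2.795]
contact_force: [-2.7, -9.7, 2.4]
opening: 0.0004
tcp stand [1.000e-04 2.900e-02 2.115e-01] F along y -9.32 t 25.93
red px 139 rows 35 41 med len 7.0 y pctl [-0.0901 -0.0886 -0.0869] z [0.1152 0.117 ]
time: 26.3
tool_pos: [0.4852, 0.2233, 0.2114]
tool_rot: [-1.566, -0.001, 2.795]
contact_force: [-2.6, -11.6, 1.0]
opening: 0.0005
tcp stand [0.     0.0307 0.2114] F along y -10.94 t 26.35
red px 103 rows 31 36 med len 5.0 y pctl [-0.0904 -0.089  -0.0877] z [0.1153 0.1174]
```

View pics/w23a.png

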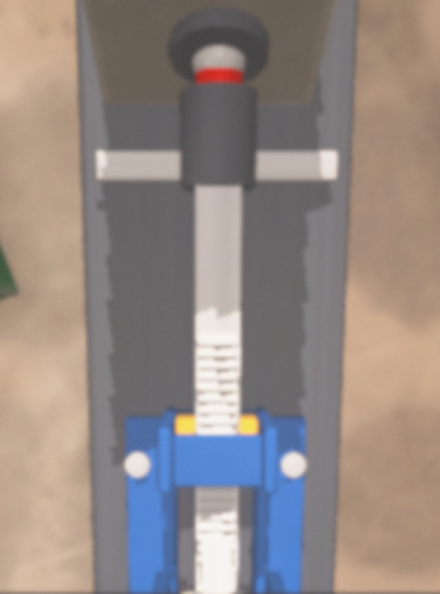

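```bash
python3 -m creep '[{"dx":0,"dy":0,"dz":-0.001,"rx":0,"ry":0,"rz":0,"gripper":0},{"dx":0,"dy":0,"dz":-0.002,"rx":0,"ry":0,"rz":0,"gripper":0},{"dx":0,"dy":0,"dz":-0.0025,"rx":0,"ry":0,"rz":0,"gripper":0},{"dx":0,"dy":0,"dz":-0.0025,"rx":0,"ry":0,"rz":0,"gripper":0}]'
python3 pad.py w24 | head -2
python3 - <<'E'
from h import *
crop('w24','w24b',290,0,345,60,12)
f=[]
for i in range(4):
    read_camera('top'); f.append(status.observe()['contact_force'])
print(np.mean(f,0), np.mean(f,0)@yv)
E
```

```text
time: 26.85
tool_pos: [0.486, 0.2253, 0.2113]
tool_rot: [-1.565, -0.001, 2.794]
contact_force: [-2.7, -12.6, 0.6]
opening: 0.0006
tcp stand [0.     0.0329 0.2112] F along y -12.57 t 26.9
red px 75 rows 27 31 med len 4.0 y pctl [-0.0904 -0.0895 -0.0885] z [0.1153 0.1168]
[ -3.10645669 -11.83327778   0.88658912] -12.18211457307333
```

View pics/w24b.png

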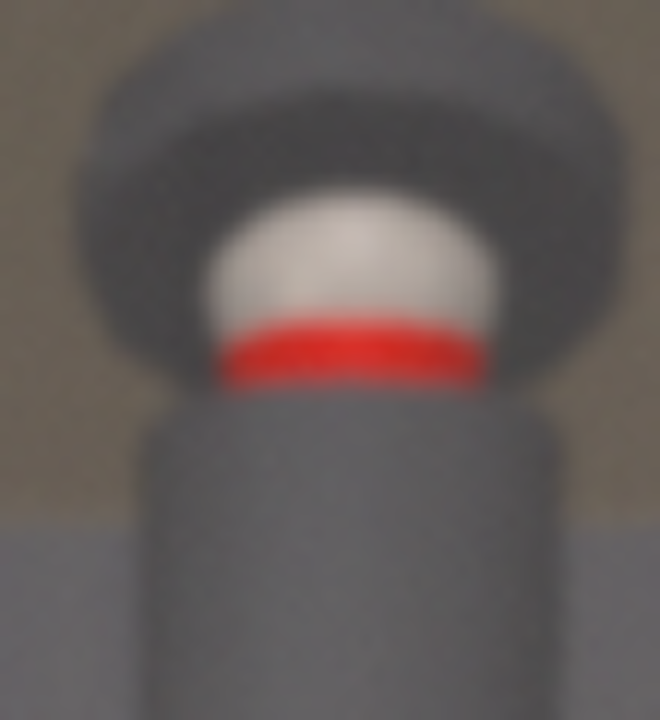

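```bash
python3 -m creep '[{"dx":0,"dy":0,"dz":-0.001,"rx":0,"ry":0,"rz":0,"gripper":0},{"dx":0,"dy":0,"dz":-0.002,"rx":0,"ry":0,"rz":0,"gripper":0},{"dx":0,"dy":0,"dz":-0.0025,"rx":0,"ry":0,"rz":0,"gripper":0},{"dx":0,"dy":0,"dz":-0.0025,"rx":0,"ry":0,"rz":0,"gripper":0}]'
python3 pad.py w25
python3 - <<'E'
from h import *
crop('w25','w25b',290,0,345,60,12)
f=[]
for i in range(4):
    read_camera('top'); f.append(status.observe()['contact_force'])
print(np.mean(f,0), np.mean(f,0)@yv)
p,d,c=snap('scene','s25');crop('s25','s25a',200,80,400,240,4)
E
```

```text
time: 27.6
tool_pos: [0.4866, 0.2272, 0.2111]
tool_rot: [-1.564, -0.002, 2.794]
contact_force: [-3.1, -15.3, 2.2]
opening: 0.0005
tcp stand [0.     0.0348 0.2111] F along y -14.58 t 27.65
red px 40 rows 23 25 med len 2.0 y pctl [-0.0906 -0.09   -0.0892] z [0.1154 0.1174]
-0.1 36 0.1244 | -0.097 151 0.1249 | -0.094 96 0.118 | -0.091 79 0.1178 | -0.088 56 0.1214 | -0.085 91 0.1215 | -0.082 88 0.1213 | -0.079 82 0.1213 | -0.076 79 0.1212 | -0.073 81 0.1211 | -0.07 85 0.1211 | -0.067 80 0.1219 | -0.064 88 0.1203 | -0.061 73 0.1195 | -0.058 75 0.1191 | -0.055 68 0.1196 | -0.052 73 0.1192 | -0.049 74 0.1193 | -0.046 69 0.1193 | -0.043 78 0.1198 | -0.04 65 0.1193 | -0.037 70 0.1195 | -0.034 73 0.1193 | -0.031 65 0.1186 | 
[ -3.53084222 -14.03042802   1.27988613] -14.391908838958528
```

View pics/w25b.png

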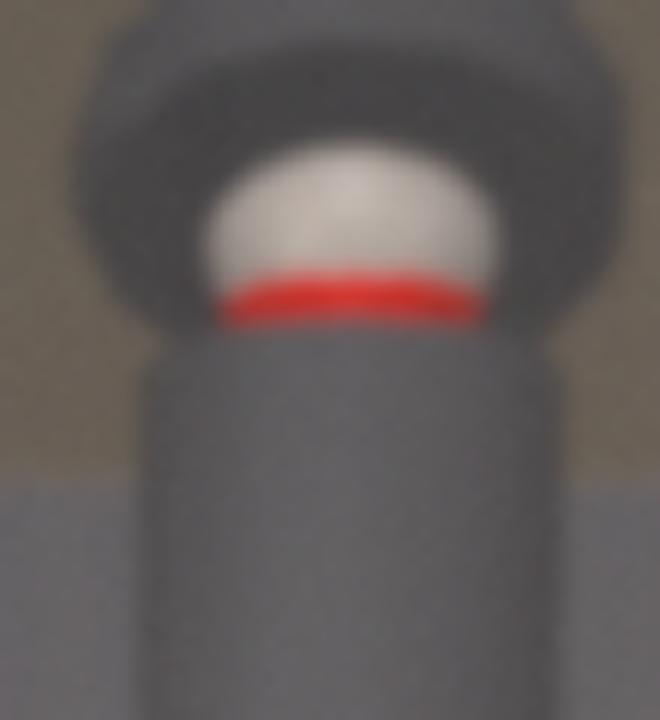

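View pics/s25a.png

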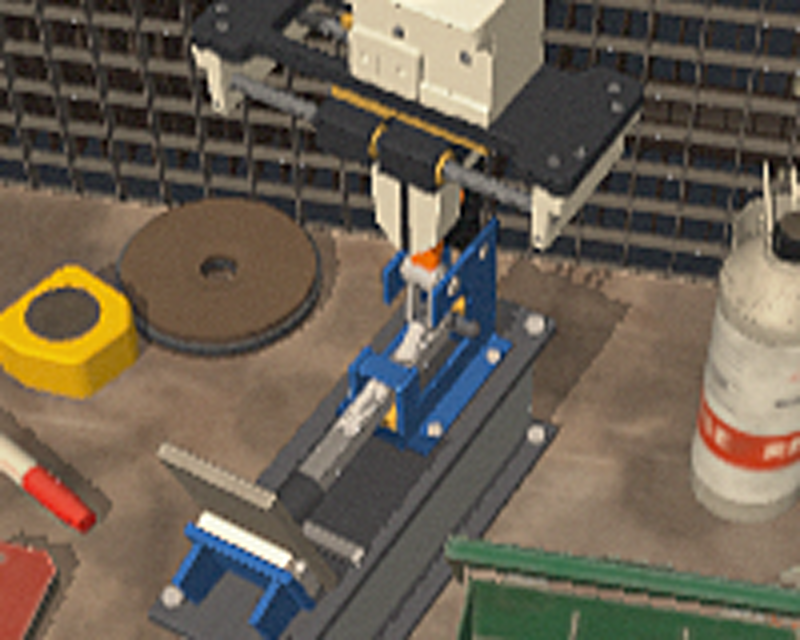

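Run:
```python
from h import *
for t in 'w14 w15 w16 w17 w18 w19 w20 w21 w22 w23 w24 w25'.split():
    im=cv2.imread(f'pics/{t}.png').astype(float); r=im[...,2]-(im[...,0]+im[...,1])/2
    g=np.clip(r[:130,308:324]-8,0,None); print(t,round(g.sum()/16,1),'peak',g.max(),'len',round(g.sum()/16/150,2))
im=cv2.imread('pics/w20.png').astype(int);print((im[40:65,315]).tolist())
im=cv2.imread('pics/w25.png').astype(int);print((im[8:35,315]).tolist())
```

```text
w14 1884.8 peak 162.5 len 12.57
w15 1854.1 peak 163.5 len 12.36
w16 1860.2 peak 165.0 len 12.4
w17 1872.6 peak 164.0 len 12.48
w18 1877.1 peak 166.5 len 12.51
w19 1908.1 peak 167.0 len 12.72
w20 1848.1 peak 165.5 len 12.32
w21 1571.5 peak 165.5 len 10.48
w22 1389.7 peak 164.5 len 9.26
w23 1192.3 peak 164.5 len 7.95
w24 966.6 peak 158.0 len 6.44
w25 796.5 peak 147.0 len 5.31
[[169, 178, 189], [170, 178, 189], [170, 178, 189], [164, 172, 187], [149, 156, 186], [119, 125, 194], [77, 83, 204], [42, 50, 207], [36, 44, 208], [34, 44, 208], [36, 44, 209], [38, 46, 210], [36, 44, 208], [36, 44, 208], [39, 46, 207], [46, 52, 198], [69, 71, 174], [88, 86, 130], [97, 94, 103], [98, 96, 99], [97, 95, 98], [99, 96, 100], [96, 94, 96], [98, 96, 98], [99, 97, 99]]
[[69, 69, 70], [69, 68, 70], [71, 70, 73], [79, 81, 83], [105, 109, 115], [137, 142, 151], [157, 164, 173], [165, 172, 183], [167, 174, 186], [167, 176, 188], [168, 177, 188], [168, 177, 187], [165, 173, 186], [154, 162, 186], [127, 134, 192], [84, 89, 201], [49, 54, 202], [52, 56, 187], [72, 74, 154], [88, 87, 116], [94, 92, 98], [95, 93, 96], [96, 95, 96], [98, 95, 97], [96, 94, 96], [96, 94, 96], [96, 93, 96]]
```

```bash
python3 -m creep '[{"dx":0,"dy":0,"dz":-0.001,"rx":0,"ry":0,"rz":0,"gripper":0},{"dx":0,"dy":0,"dz":-0.002,"rx":0,"ry":0,"rz":0,"gripper":0},{"dx":0,"dy":0,"dz":-0.002,"rx":0,"ry":0,"rz":0,"gripper":0}]'
cat > m.py <<'E'
from h import *
import sys
t=sys.argv[1];f=[]
snap('wrist',t);f.append(status.observe()['contact_force'])
for i in range(4):
    read_camera('top'); f.append(status.observe()['contact_force'])
im=cv2.imread(f'pics/{t}.png').astype(float); r=im[...,2]-(im[...,0]+im[...,1])/2
L=np.clip(r[:130,308:324]-8,0,None).sum()/16/162
F=-np.mean(f,0)@yv
print('tcp',ST(status.observe()['tool_pos']).round(4),'red',L.round(2),'compr px-based mm',((11.57-L)*.52).round(2),'F',F.round(2),'F-based mm',((F-6.2)/2.4).round(2), round(status.observe()['time'],2))
E
python3 m.py w26
```

```text
time: 28.28
tool_pos: [0.4872, 0.2288, 0.211]
tool_rot: [-1.563, -0.002, 2.794]
contact_force: [-3.4, -15.2, 1.0]
opening: 0.0005
tcp [0.     0.0365 0.2109] red 3.92 compr px-based mm 3.98 F 15.67 F-based mm 3.95 28.52
```

```bash
python3 -m creep '[{"dx":0,"dy":0,"dz":-0.001,"rx":0,"ry":0,"rz":0,"gripper":0},{"dx":0,"dy":0,"dz":-0.0015,"rx":0,"ry":0,"rz":0,"gripper":0},{"dx":0,"dy":0,"dz":-0.0015,"rx":0,"ry":0,"rz":0,"gripper":0}]'
python3 m.py w27
```

```text
time: 28.9
tool_pos: [0.4876, 0.23, 0.2108]
tool_rot: [-1.562, -0.002, 2.794]
contact_force: [-4.5, -16.3, 0.3]
opening: 0.0006
tcp [-0.      0.0377  0.2108] red 3.18 compr px-based mm 4.36 F 16.81 F-based mm 4.42 29.15
```

```bash
python3 -m creep '[{"dx":0,"dy":0,"dz":0,"rx":0,"ry":0,"rz":0,"gripper":0},{"dx":0,"dy":0,"dz":0,"rx":0,"ry":0,"rz":0,"gripper":0},{"dx":0,"dy":0,"dz":0,"rx":0,"ry":0,"rz":0,"gripper":0},{"dx":0,"dy":0,"dz":0,"rx":0,"ry":0,"rz":0,"gripper":0},{"dx":0,"dy":0,"dz":0,"rx":0,"ry":0,"rz":0,"gripper":0},{"dx":0,"dy":0,"dz":0,"rx":0,"ry":0,"rz":0,"gripper":0}]'
python3 m.py w28
python3 - <<'E'
from h import *
p,d,c=snap('scene','s28');crop('s28','s28a',200,140,400,400,2.3)
P=ST(cloud(c,d))
for z in np.arange(.13,.2,.01):
    k=(abs(P[...,0])<.04)&(P[...,1]>-.17)&(P[...,1]<-.07)&(abs(P[...,2]-z)<.005)
    if k.sum(): print(round(z,2),k.sum(),np.percentile(P[k],[2,50,98],axis=0).round(4).tolist())
E
```

```text
time: 29.9
tool_pos: [0.4876, 0.2299, 0.2109]
tool_rot: [-1.562, -0.002, 2.794]
contact_force: [-4.3, -16.9, 0.6]
opening: 0.0007
tcp [-0.      0.0377  0.2108] red 3.19 compr px-based mm 4.36 F 16.62 F-based mm 4.34 30.15
0.13 95 [[-0.0249, -0.1228, 0.1252], [0.0023, -0.118, 0.1271], [0.0309, -0.1128, 0.1348]]
0.14 56 [[-0.0248, -0.1214, 0.1354], [0.0066, -0.1198, 0.1395], [0.0315, -0.1133, 0.1446]]
0.15 41 [[-0.0266, -0.1255, 0.1456], [0.0136, -0.1231, 0.1507], [0.0315, -0.1168, 0.1549]]
0.16 40 [[-0.027, -0.1287, 0.1564], [0.011, -0.1266, 0.1606], [0.0314, -0.1189, 0.164]]
0.17 43 [[-0.0231, -0.1325, 0.1652], [0.0115, -0.1302, 0.1703], [0.0313, -0.1224, 0.1748]]
0.18 45 [[-0.0254, -0.1361, 0.1751], [0.0087, -0.1337, 0.1796], [0.031, -0.1258, 0.184]]
0.19 159 [[-0.0272, -0.1386, 0.1863], [0.0036, -0.1355, 0.1924], [0.0308, -0.1304, 0.1949]]
0.2 9 [[-0.0228, -0.1369, 0.1951], [-0.0025, -0.1335, 0.1955], [0.0186, -0.1329, 0.1964]]
```

View pics/s28a.png

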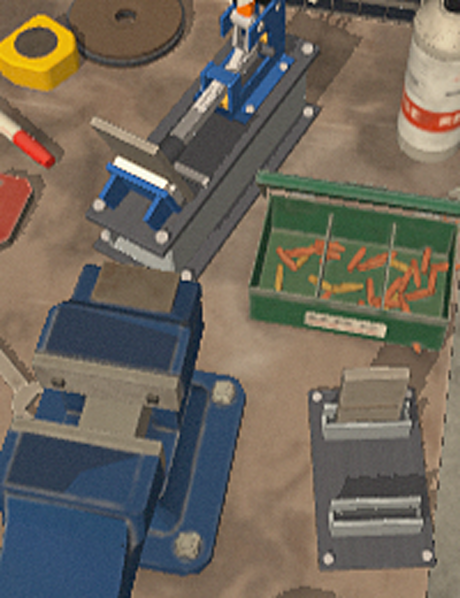

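View pics/w28.png

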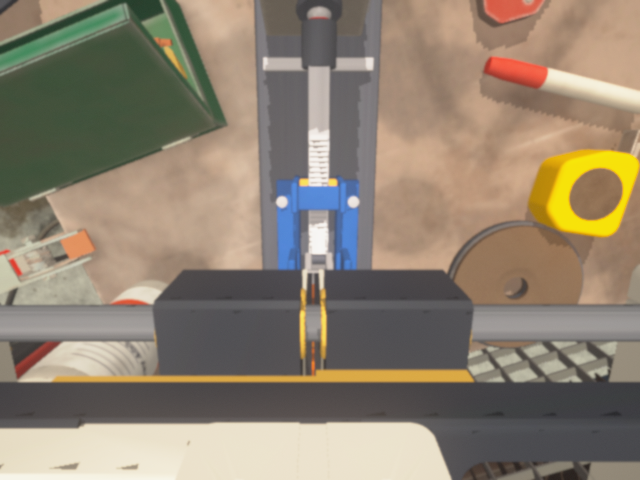

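```bash
python3 -c "
from cell import robot
print(robot.hand_in())"
```

```text
the job is handed in; nothing more can be done
None
```

I stood the larger coupon on the stand leaning on the white tile, let go of it, and pumped the trigger until the pad pinned it. I did this by pressing the closed fingers on the orange roll, not by gripping roll and handle together. It took three full strokes and a fourth that I held. I never touched the pad, and I handed the job in at about 30 s with the trigger still pressed.

- **Stem:** the last two checks, a second apart and steady, put it about 4.4 mm in. The red length in the wrist picture gave 4.36 mm. The roll force of 16.6–16.8 N gave 4.34–4.42 mm. This is a little short of 5 mm, because the fingers were already at the trigger's nominal end of stroke. Estimates from the fingers' travel came out 1–2 mm higher, partly because the pad still moved about 1 mm after touching the coupon.
- **Coupon:** depth readings from the scene camera gave a lean of about 19.5°, with the coupon centred on the tile to within about 3 mm. An earlier wrist reading, before clamping, gave about 21.4°.
- **Rest of the scene:** the small coupon was still standing in the rack in the last scene picture. The end-of-move wrist readings never passed about 18 N.

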